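Open both leaves of a bench cabinet, releasing the passive leaf's flush bolt

ROBOT

A 6-joint arm with a two-finger parallel gripper is mounted at the origin on a cart in front of the work surface, level with it; the furniture and walls round the work are solid. World frame = base frame: x ahead of the robot, y to its left, z up, the work surface at z = 0. Lengths are in m, angles in rad, forces in N, time in s.
With the tool pointing down it reaches from about 0.3 to 0.775 m from the base axis. Payload 14.6 kg.
Tool frame: the origin (TCP) lies on the centre line of the jaws, within the pads' length; the fingertips stand ctrl.tcp_to_tips ahead of it and the grasp point (between the pads) lies 2 mm behind it (ctrl.tcp_to_tips is the distance from the TCP to the fingertips, in m); z points along the fingers, y is the line along which they close (so a half turn about z gives the same grasp; the last joint's range is limited). The gripper opens to 94 mm and grips with 3 to 60 N. Pads are 16 mm wide; open, the fingers measure 119 mm over their backs; the gripper's body (75 mm by 177 mm) begins 78 mm behind the grasp point.
Start: joints at [1.149, 0.3, 1.521, -0, 1.321, -0.067], TCP at [0.191, 0.516, 0.193] pointing down, gripper open.
Joint ranges: [-3.03, 3.03], [-0.79, 2.21], [0.23, 2.52], [-1.04, 4.18], [0, 3.07], [-2.55, 2.55]. Speed limits (rad/s): [2.22, 2.22, 2.57, 3.14, 3.14, 3.14].

INTERFACE

Orientations are given as [roll, pitch, yaw] about the fixed x, y, z axes, in that order (R = Rz(yaw) Ry(pitch) Rx(roll)).
In Python, from station import telemetry, viewer, hand_in, ctrl gives the robot as it stands.
- The arm moves only by the tool step_arm, never from a script. Its argument "plan" is a list of rows, each an object of numbers: "dx", "dy", "dz": the shift along the tool's x, y, z scaled (see below); "rx", "ry", "rz": the turn, a rotation vector about the tool's x, y, z scaled (see below); "claw": the closure, from 0 (fully open) to 1 (shut). In form: [{"dx": .., "dy": .., "dz": .., "rx": .., "ry": .., "rz": .., "claw": ..}, ...]. A call has 1 to 10 rows; each row shifts and turns the commanded pose from where the row before left it, along the tool's axes as they then stand; what a row does not reach is not made up. The controller multiplies each number of a shift by 0.1 m and each number of a turn by 90 degrees. A row lasts 1/10 s, in which the tool goes at most 50 mm and 8.59 degrees, less where a joint would pass 70% of its speed; a pose out of reach is approached as far as the arm can. A call with a number of a shift or a turn outside -1 to 1 is refused whole. A call with a gripper value outside its range is refused whole. The fingers move at their own pace and stop on an object; "grip_force" is the grip in N (left out, the last holds). Time passes only in rows, so rows that do not move let the fingers close. It gives the time, the measured TCP pose, the force, the opening and the grip force at its end, in the units of the state.
- telemetry.get_obs(): the state, without advancing time (a new reading comes with each control period).
- viewer.camera(name): name is "side" or "top" or "wrist"; returns a dict with "img" (400x640x3 uint8, red, green, blue), "z_map" (400x640 float32, m along the optical axis (not along the pixel's ray), 0 where there is no reading), "fx", "fy", "cx", "cy" (pixels), "dist" ([k1, k2, p1, p2, k3] as OpenCV has them; the pictures are not rectified), "R" (3x3) and "t" (3): a world point X has camera coordinates R X + t; the wrist camera has in their place "tool_from_camera" (4x4, takes a point from camera to tool coordinates, whose origin is the TCP and whose axes are the flange's). Camera axes: x right, y down, z forward; pixel columns grow to the right and rows downward; lengths in m; the calibration is good to about 2 mm. A picture is of the moment at which its call begins: read the wrist's pose just before it.
- hand_in(): hands the job in; it is judged then, once.
Trained networks look in a picture, given as the dict that the camera call returned (one of the last four; its "shot" number tells which), for a name from the list of things; names that differ only in an ending like _2 or _b are one class to them, and where a whole thing is asked for, a point or a joint stands for the part that bears it (a point fixed in the world has none). Each returns a list of dicts, best first, with "score" (0 to 1); they miss things now and then, are a little off and sometimes report something else, mostly with a low value. They report only what shows in the picture. A call takes as long as a camera call.
- viewer.recognise(target, picture): "rect" ([left, top, right, bottom] in pixels, round what is visible of it).
The state is a dict: "time_s": time; "qpos": joint angles; "joint_vel": joint speeds; "tau": joint torques, N m; "ee_pos": TCP position; "eef_rot": TCP orientation; "force": force on the tool from outside, world axes, zero at the start; "moment": the same for the moment, N m; "grip_width": finger opening in m; "grip_force": force on a finger pad.
Only numpy, scipy, OpenCV 4.12 (cv2) and the standard library are available. Lean on these libraries where they do the work, as an engineer would, in place of code of your own. Each camera call takes 0.05 s, during which the arm holds its last target. There are 200 camera calls.

TASK

Open the small two-door bench cabinet completely, so that the wide rack inside can be slid straight out: swing the right-hand (active) leaf wide open, slide the flush bolt that it covers on the left-hand (passive) leaf all the way down, then swing the left-hand leaf wide open too. Leave both leaves standing about square to the cabinet's front or further, the bolt down, and do not shove or tip the jars, the beaker, the meter or the timer.

Things in the scene. Friction and masses are not known exactly. Their poses are not given: they have to be found in the camera images.
- cabinet: fixed grey sheet-steel cabinet, off-white doors, 180 deep x 300 wide x 306 mm high, facing the robot. Origin: centre of its underside; x axis into the cabinet, y to its left seen from the front; front plane at x = -90 mm. The leaves clear the bench by 46 mm. A 60 mm wide shelf post rises at about x = 0.545, y = 0.16 m, between it and the arm's start: pass that with the arm drawn in.
- active_leaf (a joint): hinge angle of the right-hand (active) leaf, rad: 0 shut, grows as its free edge swings out towards the robot (anticlockwise from above), to 1.85. It may start slightly ajar. The hinge is stiff enough (0.12 N m) to stay where it is left. The leaf is a hollow pan 186 wide x 246 high (z = 46 to 292 mm), its front 30 mm proud of the cabinet's front plane; its free edge laps 36 mm over the left leaf, covering the bolt's knob and blocking the left leaf while shut.
- active_handle (a point): middle of the active leaf's handle, an upright round steel bar 10 mm thick and about 100 mm long (z = 125 to 225 mm), 38 mm in front of the leaf's face, 150 mm from the hinge. Its axes are those of the leaf (the cabinet's when shut); the leaf's front faces its -x.
- active_hinge (a point): a point on the active leaf's upright hinge axis, at the height of the handles' middle (175 mm), on the front plane at the cabinet's right edge
- flush_bolt (a joint): travel of the flush bolt, m: 0 shot up, grows as its knob slides down, to 0.025. It may start up to 2 mm down. Its rod stands up to 14 mm into the cabinet's head; from 0.016 on the left leaf is free. It slides with 3 N of friction and stays where it is left.
- bolt_knob (a point): centre of the bolt's knob, a steel block 18 wide x 16 high, which stands 30 mm out from the left leaf's front face near its free edge (this point is 20 mm out from that face, and 18 mm from the free edge). About 205 mm up and 100 mm below the cabinet's top, so the tool has to be tilted to reach it. Reachable only with the active leaf open. Axes as the left leaf's.
- passive_leaf (a joint): hinge angle of the left-hand (passive) leaf, rad: 0 shut, grows as its free edge swings out towards the robot (clockwise from above), to 1.85; stays where it is left (0.12 N m). A flat leaf 137 wide x 210 high (z = 56 to 266 mm) and 10 mm thick, its front face 8 mm behind the cabinet's front plane.
- passive_handle (a point): middle of the passive leaf's handle, an upright steel bar as on the other leaf (10 mm thick, z = 125 to 225 mm), 38 mm in front of that leaf's face, 71 mm from its hinge and 48 mm beside the bolt's knob. Axes as the leaf's.
- passive_hinge (a point): a point on the passive leaf's upright hinge axis, at the height of the handles' middle (175 mm), 13 mm inside the cabinet's left edge
- sample_jar_0: bystander: white plastic jar with a white lid, 60 x 60 x 85 mm, standing right of the cabinet. Origin: centre of its underside
- sample_jar_1: bystander: white plastic jar with a red lid, 60 x 60 x 85 mm, standing right of the cabinet. Origin: centre of its underside
- beaker: bystander: glass beaker, 69 x 69 x 85 mm, standing left of the cabinet. Origin: centre of its underside
- handheld_meter: bystander: black and yellow handheld meter lying on its back, 160 x 79 x 34 mm, in front of the cabinet. Origin: centre of its underside
- timer: bystander: lab timer, 64 x 64 x 20 mm, lying on the cabinet's roof. Origin: centre of its underside

How it is judged:
On the way, in this order (a step that is already met when the one before it is completed fails the run):
1. the active leaf is swung out, with the bolt still shot and the passive leaf still shut (value of joint active_leaf above 0.8 rad and value of joint flush_bolt below 0.01 m and value of joint passive_leaf below 0.1 rad), for 0.1 s.
2. the flush bolt is drawn down clear of the head, with the passive leaf still shut (value of joint flush_bolt above 0.016 m and value of joint passive_leaf below 0.2 rad), for 0.1 s.
At the end, for the whole second after the job is handed in: Both leaves stand open at more than 1.25 rad (72 degrees) and are at rest, and the bolt is at least 16 mm down (value of joint each of active_leaf, passive_leaf above 1.25 rad and value of joint flush_bolt above 0.016 m and velocity of joint active_leaf between -0.05 and 0.05 rad/s and velocity of joint passive_leaf between -0.05 and 0.05 rad/s); the robot touches nothing.
It fails at once if a jar, the beaker, the meter or the timer is shoved by more than 40 mm (distance of any of sample_jar_0, sample_jar_1, beaker, handheld_meter, timer from where it was at the start of the episode above 0.04 m).
It fails at once if a jar, the beaker, the meter or the timer is tipped by more than about 30 degrees (angle between any of sample_jar_0, sample_jar_1, beaker, handheld_meter, timer's own z axis and vertical above 0.5 rad).
It also fails if it takes over 72 s, if anything falls off the work surface, if the arm or the gripper's body presses on something with over 40 N, if the wrist force passes 120 N, or if a joint passes its speed limit or range.

## Working session

There is one attempt and no reset: what is moved stays moved. The work goes in short steps, Python scripts to look and compute and a tool call to move; the robot and the scene stay as the last step left them, time stands still between calls to the robot, and variables do not carry over. Pictures are saved under pics/ and viewed, at most 10 in all, crops included, and the job is handed in when it is done.

Besides the shell and the picture viewer there is one more tool, called after "Request:" as name([rows], argument=value, ...), one row to a line, values as JSON. step_arm: Moves the arm, as the interface text tells. Shifts and turns lie within -1 to 1; 1 stands for 0.1 m of shift or 90 degrees of turn. Its arguments: {"type":"object","properties":{"plan":{"type":"array"},"grip_force":{"type":"number"}},"required":["plan"]}

```bash
ls; mkdir -p pics; cat > h.py <<'E'
import numpy as np, cv2
from station import telemetry, viewer, ctrl
def save(c,n): cv2.imwrite('pics/'+n,c['img'][:,:,::-1])
def K(c): return np.array([[c['fx'],0,c['cx']],[0,c['fy'],c['cy']],[0,0,1]])
def world(c,uv,z=None):
    uv=np.array(uv,float).reshape(-1,2)
    n=cv2.undistortPoints(uv.reshape(-1,1,2),K(c),np.array(c['dist'])).reshape(-1,2)
    if z is None: z=np.array([c['z_map'][int(round(v)),int(round(u))] for u,v in uv])
    P=np.c_[n*z[:,None],z]
    return (P-c['t'])@c['R']
def cloud(c):
    v,u=np.mgrid[0:400,0:640]; m=c['z_map']>0
    uv=np.c_[u[m],v[m]].astype(float)
    return uv,world(c,uv,c['z_map'][m])
E
python3 - <<'E'
from h import *
o=telemetry.get_obs(); print(o['ee_pos'],o['eef_rot'],o['grip_width'],o['time_s'],ctrl.tcp_to_tips)
a=viewer.camera('side');b=viewer.camera('top')
print(-a['R'].T@a['t'],a['R'][2],-b['R'].T@b['t'],b['R'][2])
cv2.imwrite('pics/a.png',a['img'][:,:,::-1]);cv2.imwrite('pics/b.png',b['img'][:,:,::-1])
for n in ['cabinet','active_handle','passive_handle','bolt_knob','sample_jar','beaker','handheld_meter','timer']:
  for c,k in((a,'side'),(b,'top')):
    try:
      for r in viewer.recognise(n,c)[:2]:
        q=r['rect'];print(n,k,round(r['score'],2),np.round(q),world(c,[(q[0]+q[2])/2,(q[1]+q[3])/2]).round(3))
    except Exception as e: print(n,k,e)
E
```

```text
pics
[0.19097186 0.51548332 0.19239634] [-3.14044619e+00 -8.04464279e-05  2.78676118e+00] 0.09352504739564584 0.0 0.017
[-0.08134627 -0.75582103  1.18326335] [ 0.51765424  0.43415796 -0.7372523 ] [ 0.14189594 -0.07388667  1.47134895] [ 0.32936463 -0.07151355 -0.94149071]
cabinet side 0.83 [298. 128. 399. 243.] [[ 0.626 -0.264  0.293]]
cabinet top 0.89 [264. 165. 364. 216.] [[ 0.605 -0.161  0.256]]
active_handle side 0.92 [315. 168. 362. 243.] [[ 0.601 -0.24   0.197]]
active_handle top 0.95 [300. 176. 363. 215.] [[ 0.601 -0.219  0.193]]
passive_handle side 0.83 [307. 160. 321. 197.] [[ 0.629 -0.107  0.228]]
passive_handle side 0.38 [383. 243. 400. 269.] [[ 0.624 -0.464  0.065]]
passive_handle top 0.85 [270. 177. 305. 199.] [[ 0.658 -0.08   0.181]]
passive_handle top 0.54 [410. 202. 424. 220.] [[ 0.525 -0.514  0.085]]
sample_jar side 0.75 [386. 279. 403. 300.] [[ 0.517 -0.543  0.074]]
sample_jar side 0.72 [381. 245. 403. 268.] [[ 0.625 -0.466  0.065]]
sample_jar top 0.78 [381. 180. 400. 198.] [[ 0.628 -0.448  0.069]]
sample_jar top 0.6 [410. 202. 428. 222.] [[ 0.52  -0.522  0.084]]
beaker side 0.56 [274. 158. 288. 180.] [[0.7   0.15  0.069]]
beaker top 0.25 [275. 181. 306. 202.] [[ 0.66  -0.088  0.138]]
handheld_meter side 0.72 [277. 242. 319. 274.] [[ 0.424 -0.197  0.036]]
handheld_meter top 0.59 [303. 246. 348. 277.] [[ 0.421 -0.166  0.026]]
timer side 0.66 [308. 160. 320. 197.] [[ 0.661 -0.077  0.182]]
timer side 0.57 [334. 145. 356. 157.] [[ 0.727 -0.169  0.327]]
timer top 0.51 [274. 182. 307. 206.] [[ 0.658 -0.088  0.126]]
```

```bash
python3 - <<'E'
from h import *
a=cv2.imread('pics/a.png')[120:310,240:440];b=cv2.imread('pics/b.png')[150:300,220:440]
cv2.imwrite('pics/a2.png',cv2.resize(a,None,fx=3,fy=3,interpolation=2));cv2.imwrite('pics/b2.png',cv2.resize(b,None,fx=3.5,fy=3.5,interpolation=2))
c=viewer.camera('top')
uv,P=cloud(c)
# roof: z~0.306
m=(abs(P[:,2]-.306)<.007)&(P[:,0]>.5)&(P[:,0]<.95)&(abs(P[:,1])<.5)
r=cv2.minAreaRect(P[m][:,:2].astype(np.float32)); print(m.sum(),r, cv2.boxPoints(r))
# front leaf top & hinge: leaf top z 0.292
m=(abs(P[:,2]-.2)<.06)&(P[:,0]>.5)&(P[:,0]<.8)&(P[:,1]>-.35)&(P[:,1]<.05)
print(np.c_[uv[m],P[m].round(3)][::12])
E
```

```text
374 ((0.6043651700019836, 0.12934893369674683), (0.7486622929573059, 0.17552649974822998), 87.5118637084961) [[ 0.500434   -0.24081928]
 [ 0.675795   -0.24843931]
 [ 0.70829636  0.49951714]
 [ 0.5329353   0.5071372 ]]
[[ 2.96e+02  1.79e+02  6.56e-01 -1.12e-01  2.52e-01]
 [ 2.82e+02  1.80e+02  6.63e-01 -6.80e-02  2.46e-01]
 [ 2.94e+02  1.80e+02  6.56e-01 -1.06e-01  2.45e-01]
 [ 2.74e+02  1.81e+02  6.66e-01 -4.20e-02  2.43e-01]
 [ 2.86e+02  1.81e+02  6.59e-01 -8.00e-02  2.42e-01]
 [ 2.98e+02  1.81e+02  6.55e-01 -1.18e-01  2.34e-01]
 [ 2.75e+02  1.82e+02  6.64e-01 -4.50e-02  2.38e-01]
 [ 2.87e+02  1.82e+02  6.60e-01 -8.30e-02  2.32e-01]
 [ 2.99e+02  1.82e+02  6.55e-01 -1.21e-01  2.25e-01]
 [ 2.75e+02  1.83e+02  6.66e-01 -4.40e-02  2.27e-01]
 [ 2.87e+02  1.83e+02  6.60e-01 -8.20e-02  2.22e-01]
 [ 2.99e+02  1.83e+02  6.54e-01 -1.20e-01  2.18e-01]
 [ 2.75e+02  1.84e+02  6.66e-01 -4.30e-02  2.18e-01]
 [ 2.87e+02  1.84e+02  6.60e-01 -8.20e-02  2.13e-01]
 [ 2.99e+02  1.84e+02  6.55e-01 -1.20e-01  2.08e-01]
 [ 2.76e+02  1.85e+02  6.65e-01 -4.60e-02  2.10e-01]
 [ 2.88e+02  1.85e+02  6.60e-01 -8
[... 3930 characters left out ...]
 1.48e-01]
 [ 3.08e+02  1.99e+02  6.14e-01 -1.42e-01  1.64e-01]
 [ 3.20e+02  1.99e+02  6.07e-01 -1.81e-01  1.63e-01]
 [ 3.32e+02  1.99e+02  6.03e-01 -2.22e-01  1.51e-01]
 [ 3.44e+02  1.99e+02  5.97e-01 -2.63e-01  1.46e-01]
 [ 3.56e+02  1.99e+02  5.91e-01 -3.04e-01  1.41e-01]
 [ 3.11e+02  2.00e+02  6.12e-01 -1.52e-01  1.53e-01]
 [ 3.23e+02  2.00e+02  6.06e-01 -1.92e-01  1.50e-01]
 [ 3.37e+02  2.00e+02  5.99e-01 -2.39e-01  1.42e-01]
 [ 3.08e+02  2.01e+02  6.12e-01 -1.41e-01  1.48e-01]
 [ 3.25e+02  2.01e+02  6.03e-01 -1.98e-01  1.45e-01]
 [ 3.16e+02  2.03e+02  5.74e-01 -1.61e-01  2.23e-01]
 [ 3.16e+02  2.07e+02  5.68e-01 -1.60e-01  2.03e-01]
 [ 3.16e+02  2.11e+02  5.68e-01 -1.60e-01  1.61e-01]]
```

View pics/a2.png

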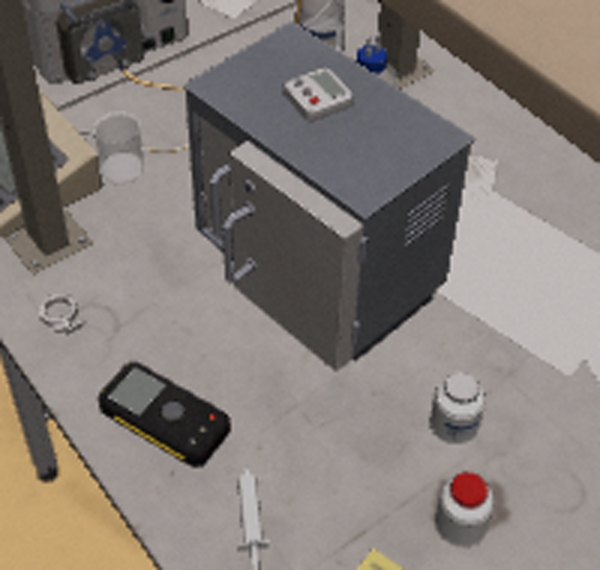

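View pics/b2.png

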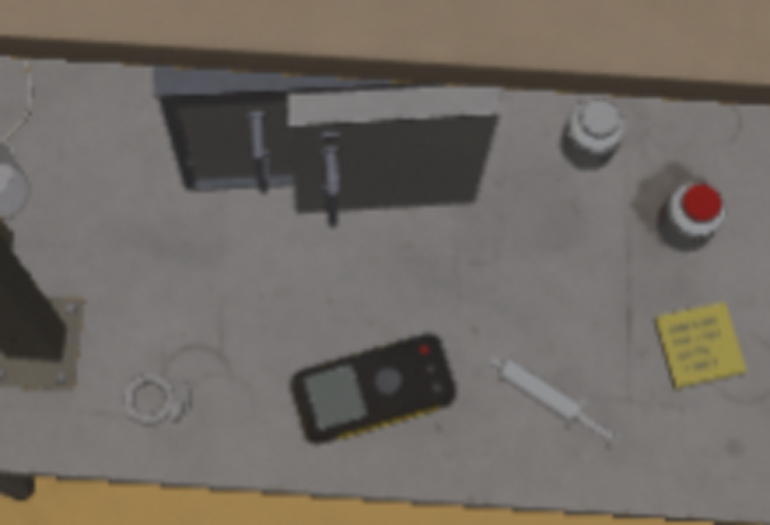

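```bash
python3 - <<'E'
from h import *
a=viewer.camera('side');b=viewer.camera('top')
ua,A=cloud(a);ub,B=cloud(b)
P=np.r_[A,B]
box=lambda P,l,h:P[np.all((P>l)&(P<h),1)]
def line(Q):
    for _ in range(4):
        k=np.polyfit(Q[:,1],Q[:,0],1); e=Q[:,0]-np.polyval(k,Q[:,1]); Q=Q[abs(e)<max(2*e.std(),.002)]
    return k,e.std(),len(Q),Q[:,1].min(),Q[:,1].max(),Q[:,2].min(),Q[:,2].max()
print('passive',line(box(B,[.64,-.115,.1],[.68,-.04,.25])))
print('active',line(box(B,[.58,-.31,.12],[.625,-.18,.27])))
print('activeA',line(box(A,[.58,-.31,.12],[.625,-.18,.27])))
R=box(A,[.6,-.4,.300],[.95,.1,.313]); psi=-.14
r=cv2.minAreaRect(R[:,:2].astype(np.float32));print('roof',len(R),r,cv2.boxPoints(r))
H=box(B,[.5,-.17,.12],[.588,-.14,.24]);print('handle',len(H),np.median(H,0),H.min(0),H.max(0))
H=box(B,[.60,-.11,.12],[.635,-.07,.24]);print('phandle',len(H),np.median(H,0),H.min(0),H.max(0))
S=box(B,[.4,-.5,.35],[1.1,.2,.9]);print('shelf',len(S),np.percentile(S[:,2],[1,10,50,90,99]) if len(S) else '', line(S) if 0 else '')
for y in(-.4,-.3,-.2,-.1,0,.1):
    q=S[abs(S[:,1]-y)<.02]
    if len(q): i=np.argsort(q[:,0])[:3];print(y,q[i].round(3).tolist())
for n,l,h in(('meter',[.33,-.3,.02],[.5,-.08,.06]),):
    M=box(B,l,h);r=cv2.minAreaRect(M[:,:2].astype(np.float32));print(n,r,cv2.boxPoints(r).round(3).tolist())
M=box(P,[.45,.1,.05],[.65,.22,.6]);print('post',M.min(0),M.max(0))
E
```

```text
passive (array([0.13711158, 0.67128371]), np.float64(0.0008657236023216877), 303, np.float64(-0.11488169703507964), np.float64(-0.04004735324530762), np.float64(0.10096902629052645), np.float64(0.24970937413570984))
active (array([0.13210503, 0.63156813]), np.float64(0.0008525012603553981), 605, np.float64(-0.30979840647968987), np.float64(-0.18002846135108094), np.float64(0.12010476323640154), np.float64(0.2696338526446633))
activeA (array([0.12921956, 0.63165822]), np.float64(0.0010075174989260922), 672, np.float64(-0.3099144431274371), np.float64(-0.1801081871104193), np.float64(0.12077793671308198), np.float64(0.26999805095816903))
roof 2791 ((0.729701042175293, -0.1809167116880417), (0.3079577386379242, 0.1877451241016388), 81.99000549316406) [[ 0.615288   -0.3203126 ]
 [ 0.80120146 -0.34647408]
 [ 0.84411407 -0.04152083]
 [ 0.6582006  -0.01535934]]
handle 48 [ 0.56904531 -0.15679854  0.20987116] [ 0.56596877 -0.16292622  0.13014589] [ 0.58638083 -0.15340456  0.2346814 ]
phandle 52 [ 0.61699337 -0.09748189  0.21022517] [ 0.6130276  -0.10374426  0.12874886] [ 0.63463163 -0.092282
[... 185 characters left out ...]
0.4, -0.319, 0.873], [0.4, -0.293, 0.872]]
-0.2 [[0.4, -0.189, 0.873], [0.4, -0.206, 0.873], [0.4, -0.216, 0.873]]
-0.1 [[0.412, -0.12, 0.861], [0.412, -0.12, 0.852], [0.412, -0.12, 0.856]]
0 [[0.439, -0.017, 0.856], [0.439, -0.018, 0.851], [0.439, -0.017, 0.852]]
0.1 [[0.466, 0.08, 0.86], [0.466, 0.08, 0.855], [0.466, 0.08, 0.866]]
meter ((0.4246726930141449, -0.17076653242111206), (0.07694649696350098, 0.15955834090709686), 5.795281887054443) [[0.3779999911785126, -0.0949999988079071], [0.39399999380111694, -0.2540000081062317], [0.47099998593330383, -0.2460000067949295], [0.45500001311302185, -0.08799999952316284]]
post [0.51493789 0.12093518 0.05052844] [0.64953262 0.21999304 0.59987712]
```

```bash
cat >> h.py <<'E'
from scipy.spatial.transform import Rotation as Ro
PSI=-.138; C=np.array([.7297,-.181]); EX=np.array([np.cos(PSI),np.sin(PSI)]); EY=np.array([-EX[1],EX[0]])
def rot(yaw,tilt):
    "tool heading yaw (world) with tilt from vertical; tool y left of heading"
    return Ro.from_euler('z',yaw)*Ro.from_matrix(np.array([[-1,0,0],[0,1,0],[0,0,-1.]]))*Ro.from_euler('y',-tilt)
def pose():
    o=telemetry.get_obs(); return np.array(o['ee_pos']),Ro.from_euler('xyz',o['eef_rot'])
def plan(p,R,wps,vmax=.045,wmax=7.8):
    "wps: (pos,Rot) ; prints rows for equal steps"
    for q,S in wps:
        q=np.array(q,float); w=(R.inv()*S).as_rotvec(); d=q-p
        n=int(max(np.ceil(np.linalg.norm(d)/vmax),np.ceil(np.degrees(np.linalg.norm(w))/wmax),1))
        ds=[]
        for i in range(n):
            Ri=R*Ro.from_rotvec(w*i/n)
            a=Ri.inv().apply(d/n)/.1; ds.append(a)
        r=np.degrees(w)/n/90
        print('->',q.round(3),'n',n,'turn',r.round(3))
        for a in ds: print('   ',a.round(2))
        p,R=q,S
E
python3 - <<'E'
from h import *
p,R=pose(); T=rot(PSI,np.pi/4)
plan(p,R,[([.30,.25,.28],R),([.36,-.02,.28],rot(PSI,0)),([.503,-.1495,.251],T)])
E
```

```text
-> [0.3  0.25 0.28] n 7 turn [0. 0. 0.]
    [-0.28 -0.3  -0.12]
    [-0.28 -0.3  -0.12]
    [-0.28 -0.3  -0.12]
    [-0.28 -0.3  -0.12]
    [-0.28 -0.3  -0.12]
    [-0.28 -0.3  -0.12]
    [-0.28 -0.3  -0.12]
-> [ 0.36 -0.02  0.28] n 7 turn [-0.   -0.   -0.02]
    [-0.21 -0.33  0.  ]
    [-0.2  -0.34  0.  ]
    [-0.19 -0.34  0.  ]
    [-0.18 -0.35  0.  ]
    [-0.17 -0.36  0.  ]
    [-0.16 -0.36  0.  ]
    [-0.15 -0.37  0.  ]
-> [ 0.503 -0.15   0.251] n 6 turn [ 0.    -0.083  0.   ]
    [-0.27 -0.18  0.05]
    [-0.26 -0.18  0.08]
    [-0.24 -0.18  0.12]
    [-0.23 -0.18  0.15]
    [-0.21 -0.18  0.17]
    [-0.18 -0.18  0.2 ]
```

Request:
step_arm([
  {"dx":-0.28,"dy":-0.3,"dz":-0.12,"claw":0.4},
  {"dx":-0.28,"dy":-0.3,"dz":-0.12,"claw":0.4},
  {"dx":-0.28,"dy":-0.3,"dz":-0.12,"claw":0.4},
  {"dx":-0.28,"dy":-0.3,"dz":-0.12,"claw":0.4},
  {"dx":-0.28,"dy":-0.3,"dz":-0.12,"claw":0.4},
  {"dx":-0.28,"dy":-0.3,"dz":-0.12,"claw":0.4},
  {"dx":-0.28,"dy":-0.3,"dz":-0.12,"claw":0.4},
])

```text
$.plan[0]: bad value
```

Request:
step_arm([
  {"dx":-0.21,"dy":-0.33,"dz":0,"rz":-0.02,"claw":0.4},
  {"dx":-0.2,"dy":-0.34,"dz":0,"rz":-0.02,"claw":0.4},
  {"dx":-0.19,"dy":-0.34,"dz":0,"rz":-0.02,"claw":0.4},
  {"dx":-0.18,"dy":-0.35,"dz":0,"rz":-0.02,"claw":0.4},
  {"dx":-0.17,"dy":-0.36,"dz":0,"rz":-0.02,"claw":0.4},
  {"dx":-0.16,"dy":-0.36,"dz":0,"rz":-0.02,"claw":0.4},
  {"dx":-0.15,"dy":-0.37,"dz":0,"rz":-0.02,"claw":0.4},
])

```text
$.plan[0]: bad value
```

Request:
step_arm([
  {"dx":-0.27,"dy":-0.18,"dz":0.05,"ry":-0.083,"claw":0.4},
  {"dx":-0.26,"dy":-0.18,"dz":0.08,"ry":-0.083,"claw":0.4},
  {"dx":-0.24,"dy":-0.18,"dz":0.12,"ry":-0.083,"claw":0.4},
  {"dx":-0.23,"dy":-0.18,"dz":0.15,"ry":-0.083,"claw":0.4},
  {"dx":-0.21,"dy":-0.18,"dz":0.17,"ry":-0.083,"claw":0.4},
  {"dx":-0.18,"dy":-0.18,"dz":0.2,"ry":-0.083,"claw":0.4},
  {"claw":0.4},
])

```text
$.plan[0]: bad value
```

```bash
python3 - <<'E'
from h import *
p,R=pose(); T=rot(PSI,np.pi/4); o=telemetry.get_obs()
print(p,R.as_euler('xyz'),T.as_euler('xyz'),o['time_s'],o['qpos'],o['grip_width'])
plan(p,R,[([.574,-.1594,.178],T)],vmax=.03)
c=viewer.camera('wrist');save(c,'w1.png')
E
```

```text
[0.1910831  0.51572837 0.19294679] [-3.14157383e+00 -1.37891848e-05  2.78678225e+00] [3.14159265 0.78539816 3.00359265] 1.05 [ 1.14936451e+00  2.99905031e-01  1.52099063e+00  1.29071964e-05
  1.32071669e+00 -6.66246091e-02] 0.09372461668248466
-> [ 0.574 -0.159  0.178] n 26 turn [-0.002 -0.019 -0.005]
    [-0.23 -0.19  0.01]
    [-0.23 -0.19  0.01]
    [-0.22 -0.2   0.02]
    [-0.22 -0.2   0.02]
    [-0.22 -0.2   0.03]
    [-0.22 -0.2   0.04]
    [-0.21 -0.2   0.04]
    [-0.21 -0.21  0.05]
    [-0.21 -0.21  0.05]
    [-0.21 -0.21  0.06]
    [-0.2  -0.21  0.06]
    [-0.2  -0.21  0.07]
    [-0.19 -0.21  0.07]
    [-0.19 -0.22  0.08]
    [-0.19 -0.22  0.08]
    [-0.18 -0.22  0.09]
    [-0.18 -0.22  0.09]
    [-0.17 -0.22  0.1 ]
    [-0.17 -0.22  0.1 ]
    [-0.16 -0.23  0.11]
    [-0.16 -0.23  0.11]
    [-0.15 -0.23  0.12]
    [-0.15 -0.23  0.12]
    [-0.14 -0.23  0.12]
    [-0.14 -0.23  0.13]
    [-0.13 -0.24  0.13]
```

View pics/w1.png

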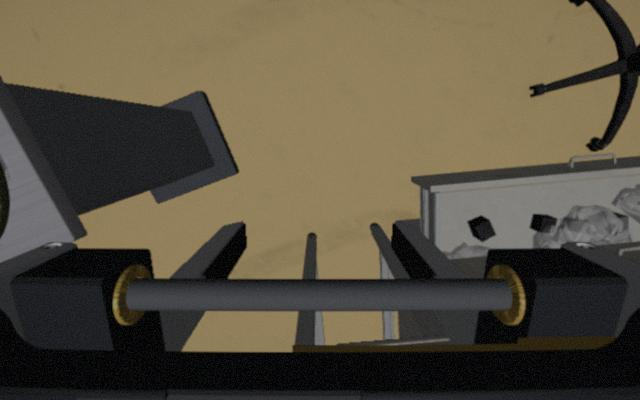

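The arm has not moved: that picture shows only the floor and the gripper at the start pose. Each row seems to need all seven numbers.

Request:
step_arm([
  {"dx":-0.28,"dy":-0.3,"dz":-0.12,"rx":0,"ry":0,"rz":0,"claw":0.4},
  {"dx":-0.28,"dy":-0.3,"dz":-0.12,"rx":0,"ry":0,"rz":0,"claw":0.4},
  {"dx":-0.28,"dy":-0.3,"dz":-0.12,"rx":0,"ry":0,"rz":0,"claw":0.4},
  {"dx":-0.28,"dy":-0.3,"dz":-0.12,"rx":0,"ry":0,"rz":0,"claw":0.4},
  {"dx":-0.28,"dy":-0.3,"dz":-0.12,"rx":0,"ry":0,"rz":0,"claw":0.4},
  {"dx":-0.28,"dy":-0.3,"dz":-0.12,"rx":0,"ry":0,"rz":0,"claw":0.4},
  {"dx":-0.28,"dy":-0.3,"dz":-0.12,"rx":0,"ry":0,"rz":0,"claw":0.4},
])

```text
time_s: 1.8
ee_pos: [0.3021, 0.2492, 0.2776]
eef_rot: [3.141, 0.0, 2.787]
force: [0.7, 0.5, 0.0]
grip_width: 0.0563
grip_force: 0.0
```

Request:
step_arm([
  {"dx":-0.21,"dy":-0.33,"dz":0,"rx":0,"ry":0,"rz":-0.02,"claw":0.4},
  {"dx":-0.2,"dy":-0.34,"dz":0,"rx":0,"ry":0,"rz":-0.02,"claw":0.4},
  {"dx":-0.19,"dy":-0.34,"dz":0,"rx":0,"ry":0,"rz":-0.02,"claw":0.4},
  {"dx":-0.18,"dy":-0.35,"dz":0,"rx":0,"ry":0,"rz":-0.02,"claw":0.4},
  {"dx":-0.17,"dy":-0.36,"dz":0,"rx":0,"ry":0,"rz":-0.02,"claw":0.4},
  {"dx":-0.16,"dy":-0.36,"dz":0,"rx":0,"ry":0,"rz":-0.02,"claw":0.4},
  {"dx":-0.15,"dy":-0.37,"dz":0,"rx":0,"ry":0,"rz":-0.02,"claw":0.4},
])

```text
time_s: 2.5
ee_pos: [0.3607, -0.0206, 0.2772]
eef_rot: [3.142, 0.001, 3.008]
force: [0.4, 0.5, -0.5]
grip_width: 0.0563
grip_force: 0.0
```

Request:
step_arm([
  {"dx":-0.27,"dy":-0.18,"dz":0.05,"rx":0,"ry":-0.083,"rz":0,"claw":0.4},
  {"dx":-0.26,"dy":-0.18,"dz":0.08,"rx":0,"ry":-0.083,"rz":0,"claw":0.4},
  {"dx":-0.24,"dy":-0.18,"dz":0.12,"rx":0,"ry":-0.083,"rz":0,"claw":0.4},
  {"dx":-0.23,"dy":-0.18,"dz":0.15,"rx":0,"ry":-0.083,"rz":0,"claw":0.4},
  {"dx":-0.21,"dy":-0.18,"dz":0.17,"rx":0,"ry":-0.083,"rz":0,"claw":0.4},
  {"dx":-0.18,"dy":-0.18,"dz":0.2,"rx":0,"ry":-0.083,"rz":0,"claw":0.4},
  {"dx":0,"dy":0,"dz":0,"rx":0,"ry":0,"rz":0,"claw":0.4},
])

```text
time_s: 3.2
ee_pos: [0.5032, -0.1466, 0.2457]
eef_rot: [3.139, 0.773, 3.005]
force: [-0.2, 0.7, -0.4]
grip_width: 0.0566
grip_force: 0.0
```

```bash
python3 - <<'E'
from h import *
p,R=pose(); T=rot(PSI,np.pi/4); o=telemetry.get_obs()
print(p,R.as_euler('xyz'),T.as_euler('xyz'),o['time_s'],o['qpos'],o['grip_width'])
plan(p,R,[([.574,-.1594,.178],T)],vmax=.03)
c=viewer.camera('wrist');save(c,'w1.png')
for n in('active_handle','passive_handle'):print(viewer.recognise(n,c)[:1])
M=c['tool_from_camera'];c['R']=M[:3,:3].T;c['t']=-M[:3,:3].T@M[:3,3]
uv,P=cloud(c);W=R.apply(P)+p
h=W[(W[:,2]>.14)&(W[:,2]<.21)]; s=(h[:,:2]-C)
lx=s@EX;ly=s@EY
m=(lx>-.172)&(lx<-.15)&(abs(ly)<.04);print(m.sum(),np.median(h[m],0),np.median(ly[m]))
E
```

```text
[ 0.50319674 -0.14655784  0.24569316] [3.13874753 0.77332455 3.00514345] [3.14159265 0.78539816 3.00359265] 3.2 [-0.48489521 -0.1885962   2.10376327  0.48990829  0.5381413  -2.25470007] 0.05656142845820293
-> [ 0.574 -0.159  0.178] n 4 turn [ 0.001 -0.002  0.   ]
    [-0.01 -0.01  0.25]
    [-0.01 -0.01  0.25]
    [-0.01 -0.01  0.25]
    [-0.01 -0.01  0.25]
[{'rect': [175.0, 133.7, 354.6, 328.4], 'score': 0.8}]
[{'rect': [341.1, 158.7, 428.2, 279.6], 'score': 0.73}]
553 [ 0.56966529 -0.1576536   0.17919898] 0.0010288580462305878
```

View pics/w1.png

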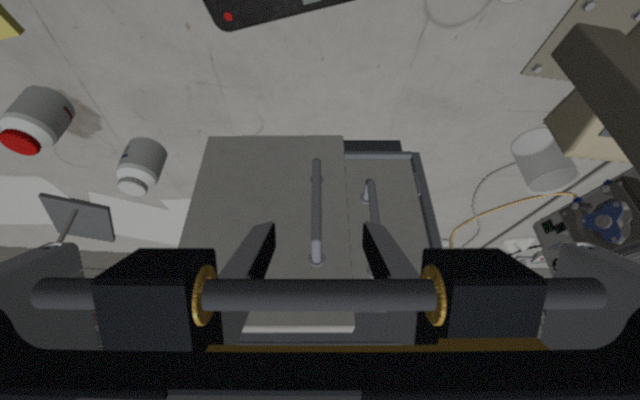

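The wrist view shows the handle bar at about (316, 160–260) between the open fingers, the passive handle at (372, 190) and no obstruction. The bar measures within 2 mm of the estimate. Joint 6 is close to its limit, so I'll turn the tool half a turn first.

Request:
step_arm([
  {"dx":0,"dy":0,"dz":0,"rx":0,"ry":0,"rz":0.09,"claw":0.4},
  {"dx":0,"dy":0,"dz":0,"rx":0,"ry":0,"rz":0.09,"claw":0.4},
  {"dx":0,"dy":0,"dz":0,"rx":0,"ry":0,"rz":0.09,"claw":0.4},
  {"dx":0,"dy":0,"dz":0,"rx":0,"ry":0,"rz":0.09,"claw":0.4},
  {"dx":0,"dy":0,"dz":0,"rx":0,"ry":0,"rz":0.09,"claw":0.4},
  {"dx":0,"dy":0,"dz":0,"rx":0,"ry":0,"rz":0.09,"claw":0.4},
  {"dx":0,"dy":0,"dz":0,"rx":0,"ry":0,"rz":0.09,"claw":0.4},
  {"dx":0,"dy":0,"dz":0,"rx":0,"ry":0,"rz":0.09,"claw":0.4},
  {"dx":0,"dy":0,"dz":0,"rx":0,"ry":0,"rz":0.09,"claw":0.4},
  {"dx":0,"dy":0,"dz":0,"rx":0,"ry":0,"rz":0.09,"claw":0.4},
])

```text
time_s: 4.35
ee_pos: [0.5038, -0.1445, 0.2491]
eef_rot: [2.374, 0.104, 1.548]
force: [-0.4, 0.2, -0.3]
grip_width: 0.0568
grip_force: 0.0
```

Request:
step_arm([
  {"dx":0,"dy":0,"dz":0,"rx":0,"ry":0,"rz":0.09,"claw":0.4},
  {"dx":0,"dy":0,"dz":0,"rx":0,"ry":0,"rz":0.09,"claw":0.4},
  {"dx":0,"dy":0,"dz":0,"rx":0,"ry":0,"rz":0.09,"claw":0.4},
  {"dx":0,"dy":0,"dz":0,"rx":0,"ry":0,"rz":0.09,"claw":0.4},
  {"dx":0,"dy":0,"dz":0,"rx":0,"ry":0,"rz":0.09,"claw":0.4},
  {"dx":0,"dy":0,"dz":0,"rx":0,"ry":0,"rz":0.09,"claw":0.4},
  {"dx":0,"dy":0,"dz":0,"rx":0,"ry":0,"rz":0.09,"claw":0.4},
  {"dx":0,"dy":0,"dz":0,"rx":0,"ry":0,"rz":0.09,"claw":0.4},
  {"dx":0,"dy":0,"dz":0,"rx":0,"ry":0,"rz":0.09,"claw":0.4},
  {"dx":0,"dy":0,"dz":0,"rx":0,"ry":0,"rz":0.09,"claw":0.4},
])

```text
time_s: 5.35
ee_pos: [0.5039, -0.1445, 0.2491]
eef_rot: [2.855, -0.729, 0.286]
force: [-0.1, -0.4, -0.5]
grip_width: 0.0567
grip_force: 0.0
```

Request:
step_arm([
  {"dx":0,"dy":0,"dz":0,"rx":0,"ry":0,"rz":0.09,"claw":0.4},
  {"dx":0,"dy":0,"dz":0,"rx":0,"ry":0,"rz":0.09,"claw":0.4},
  {"dx":0,"dy":0,"dz":0,"rx":0,"ry":0,"rz":0.02,"claw":0.4},
])

```text
time_s: 5.65
ee_pos: [0.5038, -0.1445, 0.2491]
eef_rot: [-3.135, -0.773, -0.14]
force: [-0.3, 0.5, -0.3]
grip_width: 0.0563
grip_force: 0.0
```

```bash
cat >> h.py <<'E'
FL=Ro.from_euler('z',np.pi)
rot0=rot
rot=lambda y,t: rot0(y,t)*FL
def heading(R):
    z=R.apply([0,0,1]); return np.arctan2(z[1],z[0]),np.arccos(-z[2])
HA=np.array([.620,-.3172]); HP=C-.09*EX+.137*EY
def hnd(th): # active handle at angle
    v=-.068*EX+.15*EY; c,s=np.cos(th),np.sin(th); return HA+np.array([c*v[0]-s*v[1],s*v[0]+c*v[1]])
E
python3 - <<'E'
from h import *
p,R=pose(); T=rot(PSI,np.pi/4); o=telemetry.get_obs()
print(p,heading(R),o['time_s'],o['qpos'],o['grip_width'])
g=[([.574,-.1594,.178],T)]
plan(p,R,g,vmax=.03)
plan(*g[0],[([*hnd(t),.178],rot(PSI+.7*t,np.pi/4)) for t in np.arange(.1,1.01,.1)],vmax=.03)
E
```

```text
[ 0.5038486  -0.14452242  0.24911354] (np.float64(-0.1303405257628596), np.float64(0.7732518010114642)) 5.65 [-0.47960999 -0.19281008  2.09873268  0.47923134  0.54495421  0.904674  ] 0.05633822713260339
-> [ 0.574 -0.159  0.178] n 4 turn [-0.001  0.002 -0.   ]
    [0.   0.01 0.25]
    [0.   0.01 0.25]
    [0.   0.01 0.25]
    [0.   0.01 0.25]
-> [ 0.558 -0.165  0.178] n 1 turn [ 0.032  0.    -0.032]
    [-0.11  0.08 -0.11]
-> [ 0.543 -0.172  0.178] n 1 turn [ 0.032  0.    -0.032]
    [-0.1   0.08 -0.1 ]
-> [ 0.529 -0.18   0.178] n 1 turn [ 0.032  0.    -0.032]
    [-0.1   0.08 -0.1 ]
-> [ 0.515 -0.19   0.178] n 1 turn [ 0.032  0.    -0.032]
    [-0.1   0.09 -0.1 ]
-> [ 0.503 -0.201  0.178] n 1 turn [ 0.032 -0.    -0.032]
    [-0.1   0.09 -0.1 ]
-> [ 0.492 -0.213  0.178] n 1 turn [ 0.032  0.    -0.032]
    [-0.09  0.1  -0.09]
-> [ 0.483 -0.227  0.178] n 1 turn [ 0.032  0.    -0.032]
    [-0.09  0.1  -0.09]
-> [ 0.474 -0.241  0.178] n 1 turn [ 0.032  0.    -0.032]
    [-0.09  0.1  -0.09]
-> [ 0.467 -0.256  0.178] n 1 turn [ 0.032  0.    -0.032]
    [-0.09  0.11 -0.09]
-> [ 0.462 -0.271  0.178] n 1 turn [ 0.032  0.    -0.032]
    [-0.09  0.11 -0.09]
```

Request:
step_arm([
  {"dx":0,"dy":0.01,"dz":0.25,"rx":0,"ry":0,"rz":0,"claw":0.4},
  {"dx":0,"dy":0.01,"dz":0.25,"rx":0,"ry":0,"rz":0,"claw":0.4},
  {"dx":0,"dy":0.01,"dz":0.25,"rx":0,"ry":0,"rz":0,"claw":0.4},
  {"dx":0,"dy":0.01,"dz":0.25,"rx":0,"ry":0,"rz":0,"claw":0.4},
  {"dx":0,"dy":0,"dz":0,"rx":0,"ry":0,"rz":0,"claw":1},
  {"dx":0,"dy":0,"dz":0,"rx":0,"ry":0,"rz":0,"claw":1},
  {"dx":0,"dy":0,"dz":0,"rx":0,"ry":0,"rz":0,"claw":1},
  {"dx":0,"dy":0,"dz":0,"rx":0,"ry":0,"rz":0,"claw":1},
  {"dx":0,"dy":0,"dz":0,"rx":0,"ry":0,"rz":0,"claw":1},
], grip_force=15)

```text
time_s: 6.55
ee_pos: [0.5724, -0.1585, 0.1774]
eef_rot: [-3.14, -0.775, -0.134]
force: [0.3, -0.3, -0.8]
grip_width: 0.0198
grip_force: 0.0
```

Request:
step_arm([
  {"dx":0,"dy":0,"dz":0,"rx":0,"ry":0,"rz":0,"claw":1},
  {"dx":0,"dy":0,"dz":0,"rx":0,"ry":0,"rz":0,"claw":1},
  {"dx":0,"dy":0,"dz":0,"rx":0,"ry":0,"rz":0,"claw":1},
])

```text
time_s: 6.85
ee_pos: [0.5724, -0.1585, 0.1764]
eef_rot: [-3.14, -0.774, -0.134]
force: [-0.4, 0.2, 1.2]
grip_width: 0.0002
grip_force: 0.8
```

Request:
step_arm([
  {"dx":-0.055,"dy":0.04,"dz":-0.055,"rx":0.016,"ry":0,"rz":-0.016,"claw":1},
  {"dx":-0.055,"dy":0.04,"dz":-0.055,"rx":0.016,"ry":0,"rz":-0.016,"claw":1},
  {"dx":-0.1,"dy":0.08,"dz":-0.1,"rx":0.032,"ry":0,"rz":-0.032,"claw":1},
  {"dx":-0.1,"dy":0.08,"dz":-0.1,"rx":0.032,"ry":0,"rz":-0.032,"claw":1},
])

```text
time_s: 7.25
ee_pos: [0.5271, -0.1796, 0.1771]
eef_rot: [-3.137, -0.776, 0.081]
force: [-0.2, -0.7, 1.1]
grip_width: 0.0006
grip_force: 0.0
```

```bash
python3 - <<'E'
from h import *
a=viewer.camera('side');c=viewer.camera('wrist')
x=cv2.resize(a['img'][110:250,270:420],None,fx=2.85,fy=2.85,interpolation=cv2.INTER_CUBIC)
y=cv2.resize(c['img'],(640,400))[:,140:510]
y=y[:x.shape[0]];x=x[:y.shape[0]]
cv2.imwrite('pics/m1.png',np.hstack([x,y])[:,:,::-1]);print(np.hstack([x,y]).shape)
E
```

```text
(399, 798, 3)
```

View pics/m1.png

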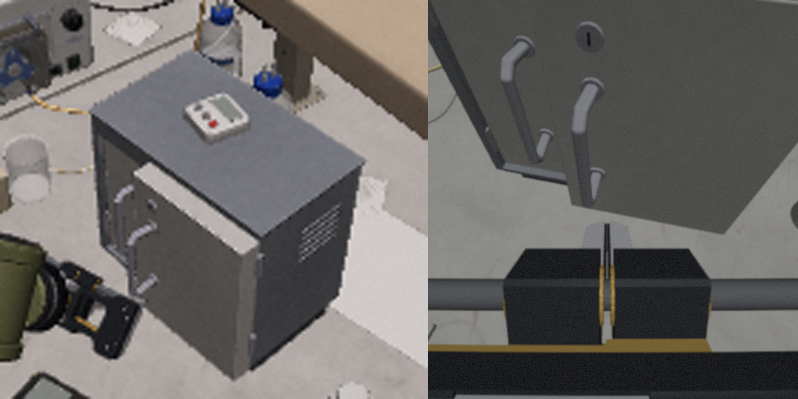

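The picture shows the leaf still shut, the bar at (145, 240) in the side view, and the closed fingers below and in front of it at (140, 310). I'll check how the fingers really stand relative to the TCP.

```bash
python3 - <<'E'
from h import *
p,R=pose();a=viewer.camera('side');c=viewer.camera('wrist')
o=telemetry.get_obs();print(p,heading(R),o['qpos'],o['grip_width'])
pts=np.array([[0,0,.017],[0,0,0],[0,0,-.05],[0,0,-.1]])
W=R.apply(pts)+p
uv=cv2.projectPoints(W,cv2.Rodrigues(a['R'])[0],a['t'],K(a),np.array(a['dist']))[0].reshape(-1,2)
print('side',uv,[(np.r_[q,0]+0)[:2] for q in (uv-[270,110])*2.85])
M=c['tool_from_camera'];print(M.round(3))
Ti=np.linalg.inv(M);Pc=pts@Ti[:3,:3].T+Ti[:3,3]
print('wrist',cv2.projectPoints(Pc,np.zeros(3),np.zeros(3),K(c),np.array(c['dist']))[0].reshape(-1,2))
# cloud in wrist
c['R']=M[:3,:3].T;c['t']=-M[:3,:3].T@M[:3,3];U,P=cloud(c);Wd=R.apply(P)+p
s=Wd[:,:2]-C;lx=s@EX;ly=s@EY
for lo in np.arange(.12,.24,.02):
  m=(lx>-.175)&(lx<-.14)&(abs(ly)<.04)&(abs(Wd[:,2]-lo)<.01);print(lo,m.sum(),np.median(lx[m]) if m.any() else '',np.median(ly[m]) if m.any() else '')
m=(lx>-.13)&(ly<-.05)&(ly>-.13)&(Wd[:,2]>.12)&(Wd[:,2]<.25);print('leaf',np.median(lx[m]),np.polyfit(ly[m],lx[m],1))
# side cloud near tool
U,A=cloud(a);d=R.inv().apply(A-p);m=(abs(d[:,0])<.03)&(abs(d[:,1])<.03)&(d[:,2]>-.06)&(d[:,2]<.06);print(m.sum(),np.c_[U[m],d[m].round(3)][::4])
E
```

```text
[ 0.52664667 -0.18143527  0.17691908] (np.float64(0.08354355947537521), np.float64(0.7746329605800734)) [-0.63256659  0.04747431  2.06471082  0.93138139  0.60723986  0.18667559] 0.0005624254321559637
side [[313.79223689 214.1779346 ]
 [311.69229118 214.12996174]
 [305.21663925 213.98184404]
 [298.25523111 213.82230782]] [array([124.80787512, 296.9071136 ]), array([118.82302985, 296.77039096]), array([100.36742186, 296.34825553]), array([ 80.52740866, 295.89357729])]
[[-0.001 -0.974 -0.226  0.065]
 [ 1.    -0.001  0.    -0.   ]
 [-0.    -0.226  0.974 -0.191]
 [ 0.     0.     0.     1.   ]]
wrist [[319.22713655 220.87044554]
 [319.28896638 228.2500005 ]
 [319.54853401 259.24609619]
 [320.05001827 319.20477832]]
0.12 83 -0.1476629703269288 -0.002085633115887319
0.13999999999999999 137 -0.16194444415420328 -0.0005873143525129476
0.15999999999999998 159 -0.1618137361838338 -0.0007699210111804766
0.17999999999999997 198 -0.16185088053728597 -0.0006506474926263029
0.19999999999999996 262 -0.16193814873392695 -0.0006512337108194708
0.21999999999999995 481 -0.1598823064024324 -0.0005988227957776905
leaf -0.11906916653630685 [-0.00647577 -0.11965615]
23 [[ 3.15e+02  2.05e+02  2.80e-02 -1.80e-02  3.40e-02]
 [ 3.17e+02  2.06e+02  2.70e-02 -1.30e-02  4.40e-02]
 [ 3.15e+02  2.08e+02  1.60e-02 -1.90e-02  4.80e-02]
 [ 3.16e+02  2.09e+02  1.50e-02 -1.40e-02  4.80e-02]
 [ 3.17e+02  2.10e+02  1.10e-02 -1.20e-02  5.60e-02]
 [ 3.10e+02  2.12e+02  8.00e-03  0.00e+00 -2.10e-02]]
```

```bash
python3 - <<'E'
from h import *
p,R=pose(); T=rot(PSI,np.pi/4)
g=([.509,-.150,.248],T)
plan(p,R,[g,([.579,-.1605,.178],T)],vmax=.035)
E
```

```text
-> [ 0.509 -0.15   0.248] n 3 turn [-0.033  0.002  0.032]
    [ 0.13 -0.11 -0.21]
    [ 0.12 -0.1  -0.21]
    [ 0.12 -0.1  -0.22]
-> [ 0.579 -0.16   0.178] n 3 turn [0. 0. 0.]
    [0.   0.   0.33]
    [0.   0.   0.33]
    [0.   0.   0.33]
```

Request:
step_arm([
  {"dx":0.13,"dy":-0.11,"dz":-0.21,"rx":-0.033,"ry":0.002,"rz":0.032,"claw":0.4},
  {"dx":0.12,"dy":-0.1,"dz":-0.21,"rx":-0.033,"ry":0.002,"rz":0.032,"claw":0.4},
  {"dx":0.12,"dy":-0.1,"dz":-0.22,"rx":-0.033,"ry":0.002,"rz":0.032,"claw":0.4},
  {"dx":0,"dy":0,"dz":0,"rx":0,"ry":0,"rz":0,"claw":0.4},
  {"dx":0,"dy":0,"dz":0,"rx":0,"ry":0,"rz":0,"claw":0.4},
  {"dx":0,"dy":0,"dz":0,"rx":0,"ry":0,"rz":0,"claw":0.4},
  {"dx":0,"dy":0,"dz":0.33,"rx":0,"ry":0,"rz":0,"claw":0.4},
  {"dx":0,"dy":0,"dz":0.33,"rx":0,"ry":0,"rz":0,"claw":0.4},
  {"dx":0,"dy":0,"dz":0.33,"rx":0,"ry":0,"rz":0,"claw":0.4},
  {"dx":0,"dy":0,"dz":0,"rx":0,"ry":0,"rz":0,"claw":0.4},
])

```text
time_s: 8.45
ee_pos: [0.5793, -0.1597, 0.1669]
eef_rot: [-3.14, -0.773, -0.12]
force: [-0.1, 0.3, -1.2]
grip_width: 0.0563
grip_force: 0.0
```

```bash
python3 - <<'E'
from h import *
p,R=pose();a=viewer.camera('side');c=viewer.camera('wrist');b=viewer.camera('top')
print(p,heading(R))
x=cv2.resize(a['img'][140:230,280:370],(390,390),interpolation=2)
y=c['img'][:,120:520][:390]
cv2.imwrite('pics/m2.png',np.hstack([x,y])[:,:,::-1])
M=c['tool_from_camera'];c['R']=M[:3,:3].T;c['t']=-M[:3,:3].T@M[:3,3];U,P=cloud(c)
m=(abs(P[:,1])<.02)&(abs(P[:,0])<.03)&(abs(P[:,2])<.04);print(m.sum(),np.c_[U[m],P[m].round(3)][::max(1,m.sum()//25)])
E
```

```text
[ 0.57927043 -0.15969996  0.16692832] (np.float64(-0.11760202260040016), np.float64(0.7732515218058119))
1581 [[ 2.92e+02  1.81e+02  3.00e-02 -2.00e-02  1.80e-02]
 [ 2.94e+02  1.83e+02  2.80e-02 -1.80e-02  1.80e-02]
 [ 3.42e+02  1.84e+02  2.80e-02  1.60e-02  1.80e-02]
 [ 3.36e+02  1.86e+02  2.50e-02  1.20e-02  2.10e-02]
 [ 3.29e+02  1.88e+02  2.30e-02  7.00e-03  2.50e-02]
 [ 3.05e+02  1.90e+02  2.20e-02 -1.10e-02  2.50e-02]
 [ 3.01e+02  1.92e+02  2.00e-02 -1.40e-02  2.70e-02]
 [ 2.98e+02  1.94e+02  1.80e-02 -1.60e-02  2.90e-02]
 [ 2.96e+02  1.96e+02  1.50e-02 -1.80e-02  3.30e-02]
 [ 2.94e+02  1.98e+02  1.40e-02 -2.00e-02  3.40e-02]
 [ 3.42e+02  1.99e+02  1.30e-02  1.80e-02  3.40e-02]
 [ 3.37e+02  2.01e+02  1.00e-02  1.40e-02  3.70e-02]
 [ 3.30e+02  2.03e+02  8.00e-03  9.00e-03  3.90e-02]
 [ 3.13e+02  2.07e+02  2.50e-02 -4.00e-03 -3.90e-02]
 [ 3.25e+02  2.10e+02  2.20e-02  3.00e-03 -3.30e-02]
 [ 3.18e+02  2.14e+02  2.00e-02 -1.00e-03 -3.50e-02]
 [ 3.17e+02  2.18e+02  1.70e-02 -1.00e-03 -3.10e-02]
 [ 3.16e+02  2.22e+02  1.20e-02 -2.00e-03 -2.60e-02]
 [ 3.15e+02  2.26e+02  9.00e-03 -3.00e-03 -2.30e-02]
 [ 3.15e+02  2.30e+02  5.00e-03 -3.00e-03 -1.90e-02]
 [ 3.18e+02  2.34e+02  2.00e-03 -1.00e-03 -1.70e-02]
 [ 3.24e+02  2.38e+02 -6.00e-03  3.00e-03 -4.00e-03]
 [ 3.17e+02  2.43e+02 -9.00e-03 -2.00e-03 -6.00e-03]
 [ 3.12e+02  2.48e+02 -1.80e-02 -5.00e-03  7.00e-03]
 [ 3.23e+02  2.52e+02 -2.30e-02  3.00e-03  1.30e-02]
 [ 3.16e+02  2.58e+02 -3.00e-02 -3.00e-03  1.70e-02]]
```

View pics/m2.png

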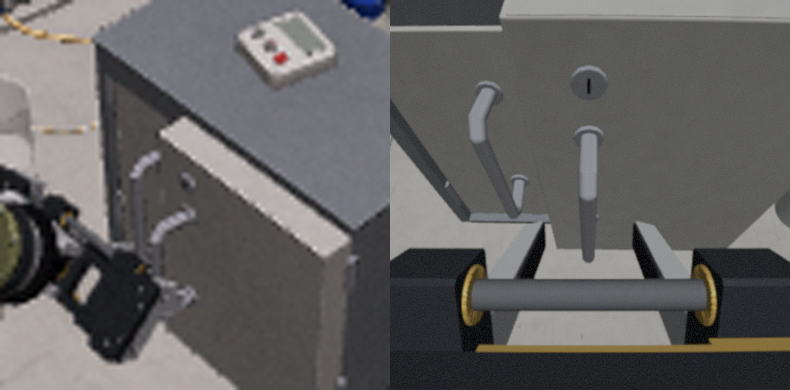

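The bar stands between the open fingers (right half, about (588, 130–260)), centred and within a few mm of the TCP. I'll close harder here and check.

Request:
step_arm([
  {"dx":0,"dy":0,"dz":0,"rx":0,"ry":0,"rz":0,"claw":0.8},
  {"dx":0,"dy":0,"dz":0,"rx":0,"ry":0,"rz":0,"claw":0.8},
  {"dx":0,"dy":0,"dz":0,"rx":0,"ry":0,"rz":0,"claw":1},
  {"dx":0,"dy":0,"dz":0,"rx":0,"ry":0,"rz":0,"claw":1},
  {"dx":0,"dy":0,"dz":0,"rx":0,"ry":0,"rz":0,"claw":1},
  {"dx":0,"dy":0,"dz":0,"rx":0,"ry":0,"rz":0,"claw":1},
], grip_force=30)

```text
time_s: 9.2
ee_pos: [0.5792, -0.1596, 0.1726]
eef_rot: [3.141, -0.781, -0.119]
force: [0.2, -0.5, -0.6]
grip_width: 0.0118
grip_force: 0.0
```

Request:
step_arm([
  {"dx":0,"dy":0,"dz":0,"rx":0,"ry":0,"rz":0,"claw":1},
  {"dx":0,"dy":0,"dz":0,"rx":0,"ry":0,"rz":0,"claw":1},
  {"dx":0,"dy":0,"dz":0,"rx":0,"ry":0,"rz":0,"claw":1},
])

```text
time_s: 9.5
ee_pos: [0.5792, -0.1592, 0.1725]
eef_rot: [3.141, -0.78, -0.118]
force: [-2.5, 5.5, 2.7]
grip_width: 0.0077
grip_force: 30.0
```

```bash
python3 - <<'E'
from h import *
p,R=pose(); off=Ro.from_euler('z',PSI).inv().apply(p-[*hnd(0),p[2]])
def tgt(t): 
    return np.r_[hnd(t),p[2]]+Ro.from_euler('z',PSI+t).apply(off),rot(PSI+.02+.8*t,.785)
plan(p,R,[tgt(t) for t in np.arange(.08,1.13,.08)],vmax=.04)
E
```

```text
-> [ 0.567 -0.163  0.173] n 1 turn [ 0.029  0.003 -0.029]
    [-0.09  0.05 -0.08]
-> [ 0.555 -0.168  0.173] n 1 turn [ 0.029  0.    -0.029]
    [-0.08  0.05 -0.08]
-> [ 0.543 -0.173  0.173] n 1 turn [ 0.029 -0.    -0.029]
    [-0.08  0.06 -0.08]
-> [ 0.532 -0.18   0.173] n 1 turn [ 0.029  0.    -0.029]
    [-0.08  0.06 -0.08]
-> [ 0.521 -0.188  0.173] n 1 turn [ 0.029  0.    -0.029]
    [-0.08  0.06 -0.08]
-> [ 0.511 -0.196  0.173] n 1 turn [ 0.029  0.    -0.029]
    [-0.08  0.06 -0.08]
-> [ 0.501 -0.205  0.173] n 1 turn [ 0.029  0.    -0.029]
    [-0.08  0.06 -0.08]
-> [ 0.493 -0.215  0.173] n 1 turn [ 0.029  0.    -0.029]
    [-0.08  0.07 -0.08]
-> [ 0.485 -0.225  0.173] n 1 turn [ 0.029 -0.    -0.029]
    [-0.08  0.07 -0.08]
-> [ 0.478 -0.236  0.173] n 1 turn [ 0.029  0.    -0.029]
    [-0.08  0.07 -0.08]
-> [ 0.472 -0.248  0.173] n 1 turn [ 0.029  0.    -0.029]
    [-0.08  0.07 -0.08]
-> [ 0.467 -0.26   0.173] n 1 turn [ 0.029  0.    -0.029]
    [-0.08  0.07 -0.08]
-> [ 0.463 -0.272  0.173] n 1 turn [ 0.029 -0.    -0.029]
    [-0.08  0.07 -0.08]
-> [ 0.46  -0.285  0.173] n 1 turn [ 0.029  0.    -0.029]
    [-0.08  0.08 -0.08]
```

Request:
step_arm([
  {"dx":-0.045,"dy":0.025,"dz":-0.04,"rx":0.015,"ry":0,"rz":-0.015,"claw":1},
  {"dx":-0.045,"dy":0.025,"dz":-0.04,"rx":0.015,"ry":0,"rz":-0.015,"claw":1},
  {"dx":-0.08,"dy":0.05,"dz":-0.08,"rx":0.029,"ry":0,"rz":-0.029,"claw":1},
  {"dx":-0.08,"dy":0.06,"dz":-0.08,"rx":0.029,"ry":0,"rz":-0.029,"claw":1},
], grip_force=20)

```text
time_s: 9.9
ee_pos: [0.5438, -0.1735, 0.1725]
eef_rot: [-3.142, -0.782, 0.08]
force: [1.9, -0.5, -3.4]
grip_width: 0.0083
grip_force: 20.0
```

Holding. Continue the arc.

Request:
step_arm([
  {"dx":-0.08,"dy":0.06,"dz":-0.08,"rx":0.029,"ry":0,"rz":-0.029,"claw":1},
  {"dx":-0.08,"dy":0.06,"dz":-0.08,"rx":0.029,"ry":0,"rz":-0.029,"claw":1},
  {"dx":-0.08,"dy":0.06,"dz":-0.08,"rx":0.029,"ry":0,"rz":-0.029,"claw":1},
  {"dx":-0.08,"dy":0.06,"dz":-0.08,"rx":0.029,"ry":0,"rz":-0.029,"claw":1},
  {"dx":-0.08,"dy":0.065,"dz":-0.08,"rx":0.029,"ry":0,"rz":-0.029,"claw":1},
])

```text
time_s: 10.4
ee_pos: [0.4945, -0.2153, 0.1723]
eef_rot: [-3.139, -0.781, 0.399]
force: [5.1, -0.5, -2.1]
grip_width: 0.0081
grip_force: 20.0
```

```bash
python3 - <<'E'
from h import *
p,R=pose();o=telemetry.get_obs(); print(p,heading(R),o['qpos'],o['force'],o['grip_width'])
d=p[:2]-HA; t0=np.arctan2(d[1],d[0]); d0=np.array([.5792,-.1592])-HA; print('th',t0-np.arctan2(d0[1],d0[0]),np.hypot(*d),np.hypot(*d0))
E
```

```text
[ 0.49446567 -0.21525896  0.17232016] (np.float64(0.40325104892215596), np.float64(0.7813925980372444)) [-0.84206211  0.15320883  1.96296696  0.93729305  0.97543924 -0.20549818] [ 5.09921361 -0.53100428 -2.14438571] 0.00812002640049348
th 0.6360392336703198 0.16171221922919382 0.1631828422353281
```

Request:
step_arm([
  {"dx":-0.08,"dy":0.07,"dz":-0.08,"rx":0.029,"ry":0,"rz":-0.029,"claw":1},
  {"dx":-0.08,"dy":0.07,"dz":-0.08,"rx":0.029,"ry":0,"rz":-0.029,"claw":1},
  {"dx":-0.08,"dy":0.07,"dz":-0.08,"rx":0.029,"ry":0,"rz":-0.029,"claw":1},
  {"dx":-0.08,"dy":0.07,"dz":-0.08,"rx":0.029,"ry":0,"rz":-0.029,"claw":1},
  {"dx":-0.08,"dy":0.07,"dz":-0.08,"rx":0.029,"ry":0,"rz":-0.029,"claw":1},
])

```text
time_s: 10.9
ee_pos: [0.4643, -0.2749, 0.1723]
eef_rot: [-3.14, -0.782, 0.719]
force: [23.4, -3.7, -9.4]
grip_width: 0.0078
grip_force: 20.0
```

```bash
python3 - <<'E'
from h import *
p,R=pose();o=telemetry.get_obs(); print(p,heading(R),o['qpos'],o['force'],o['grip_width'])
d=p[:2]-HA; t0=np.arctan2(d[1],d[0]); d0=np.array([.5792,-.1592])-HA; th0=t0-np.arctan2(d0[1],d0[0]);print('th',th0,np.hypot(*d),np.hypot(*d0))
y0=heading(R)[0]
ts=np.arange(.08,.5,.08)
plan(p,R,[(np.r_[HA+Ro.from_euler('z',t).apply([*d,0])[:2],p[2]],rot(y0+.7*t,.785)) for t in ts],vmax=.04)
E
```

```text
[ 0.46426811 -0.27485343  0.17226461] (np.float64(0.7221284291991232), np.float64(0.781996658055435)) [-0.98376731  0.33320139  1.73353156  0.80666169  1.3138343  -0.44648379] [23.4093281  -3.72532281 -9.41523148] 0.007794958760328294
th 1.0525886668926878 0.16138665419329987 0.1631828422353281
-> [ 0.461 -0.287  0.172] n 1 turn [ 0.025  0.002 -0.027]
    [-0.07  0.08 -0.07]
-> [ 0.46  -0.3    0.172] n 1 turn [ 0.025  0.    -0.025]
    [-0.07  0.08 -0.07]
-> [ 0.459 -0.313  0.172] n 1 turn [ 0.025  0.    -0.025]
    [-0.07  0.08 -0.07]
-> [ 0.459 -0.326  0.172] n 1 turn [ 0.025  0.    -0.025]
    [-0.07  0.08 -0.07]
-> [ 0.46  -0.339  0.172] n 1 turn [ 0.025  0.    -0.025]
    [-0.07  0.09 -0.07]
-> [ 0.462 -0.352  0.172] n 1 turn [ 0.025  0.    -0.025]
    [-0.07  0.09 -0.07]
```

Request:
step_arm([
  {"dx":-0.04,"dy":0.11,"dz":-0.04,"rx":0.025,"ry":0,"rz":-0.025,"claw":1},
  {"dx":-0.06,"dy":0.09,"dz":-0.06,"rx":0.025,"ry":0,"rz":-0.025,"claw":1},
  {"dx":-0.065,"dy":0.085,"dz":-0.065,"rx":0.025,"ry":0,"rz":-0.025,"claw":1},
], grip_force=12)

```text
time_s: 11.2
ee_pos: [0.4644, -0.3102, 0.1714]
eef_rot: [-3.128, -0.781, 0.883]
force: [-27.4, 3.3, 8.7]
grip_width: 0.0208
grip_force: 12.0
```

```bash
python3 - <<'E'
from h import *
p,R=pose();o=telemetry.get_obs(); print(p,heading(R),o['qpos'],o['force'],o['grip_width'])
d=p[:2]-HA; t0=np.arctan2(d[1],d[0]); d0=np.array([.5792,-.1592])-HA; th0=(t0-np.arctan2(d0[1],d0[0]))%6.283;print('th',th0,np.hypot(*d),np.hypot(*d0))
y0=heading(R)[0]
ts=np.arange(.08,.5,.08)
plan(p,R,[(np.r_[HA+Ro.from_euler('z',t).apply([*d,0])[:2],p[2]],rot(y0+.7*t,.785)) for t in ts],vmax=.04)
E
```

```text
[ 0.46444635 -0.31018018  0.17143872] (np.float64(0.9022344801106076), np.float64(0.7812467501122051)) [-1.00328711  0.46335551  1.54894964  0.73159699  1.47639769 -0.52627311] [-27.42810474   3.30495295   8.65818381] 0.020828150458589607
th 1.27299154413685 0.15571196202148324 0.1631828422353281
-> [ 0.464 -0.323  0.171] n 1 turn [ 0.025  0.002 -0.034]
    [-0.07  0.08 -0.07]
-> [ 0.465 -0.335  0.171] n 1 turn [ 0.025  0.    -0.025]
    [-0.07  0.08 -0.07]
-> [ 0.467 -0.347  0.171] n 1 turn [ 0.025  0.    -0.025]
    [-0.07  0.08 -0.07]
-> [ 0.47  -0.359  0.171] n 1 turn [ 0.025  0.    -0.025]
    [-0.07  0.08 -0.07]
-> [ 0.474 -0.371  0.171] n 1 turn [ 0.025  0.    -0.025]
    [-0.06  0.09 -0.06]
-> [ 0.479 -0.383  0.171] n 1 turn [ 0.025 -0.    -0.025]
    [-0.06  0.09 -0.06]
```

Request:
step_arm([
  {"dx":0,"dy":0,"dz":0,"rx":0,"ry":0,"rz":0,"claw":0.6},
  {"dx":0,"dy":0,"dz":0,"rx":0,"ry":0,"rz":0,"claw":0.45},
  {"dx":0,"dy":0,"dz":0,"rx":0,"ry":0,"rz":0,"claw":0.45},
  {"dx":0,"dy":0,"dz":0,"rx":0,"ry":0,"rz":0,"claw":0.45},
  {"dx":0,"dy":0,"dz":0,"rx":0,"ry":0,"rz":0,"claw":0.45},
])

```text
time_s: 11.7
ee_pos: [0.4673, -0.3103, 0.1724]
eef_rot: [-3.137, -0.782, 0.884]
force: [-0.2, -0.1, 0.4]
grip_width: 0.0514
grip_force: 0.0
```

```bash
python3 - <<'E'
from h import *
p,R=pose();o=telemetry.get_obs(); print(p,heading(R),o['force'],o['grip_width'])
b=viewer.camera('top');c=viewer.camera('wrist');U,P=cloud(b)
m=(P[:,2]>.13)&(P[:,2]<.26)&(P[:,0]>.4)&(P[:,0]<.64)&(P[:,1]<-.2)&(P[:,1]>-.45)
x=cv2.resize(b['img'][160:260,270:390],(390,325),interpolation=2);y=c['img'][:325,120:520]
cv2.imwrite('pics/m3.png',np.hstack([x,y])[:,:,::-1])
# active leaf top z~.292
m=(abs(P[:,2]-.29)<.006)&(P[:,0]>.4)&(P[:,0]<.66)&(P[:,1]<-.1)&(P[:,1]>-.45)
q=P[m];print(m.sum(),q[::max(1,m.sum()//15)].round(3))
E
```

```text
[ 0.46727202 -0.31029486  0.17240332] (np.float64(0.8905706262832737), np.float64(0.7822901781931934)) [-0.22311527 -0.11442468  0.37882026] 0.05136748338407618
782 [[ 0.634 -0.22   0.294]
 [ 0.646 -0.125  0.292]
 [ 0.603 -0.327  0.287]
 [ 0.583 -0.313  0.291]
 [ 0.567 -0.312  0.29 ]
 [ 0.553 -0.284  0.289]
 [ 0.535 -0.286  0.293]
 [ 0.518 -0.294  0.289]
 [ 0.507 -0.271  0.286]
 [ 0.496 -0.274  0.29 ]
 [ 0.488 -0.251  0.288]
 [ 0.448 -0.412  0.294]
 [ 0.446 -0.386  0.286]
 [ 0.433 -0.4    0.291]
 [ 0.451 -0.245  0.29 ]
 [ 0.402 -0.34   0.287]]
```

View pics/m3.png

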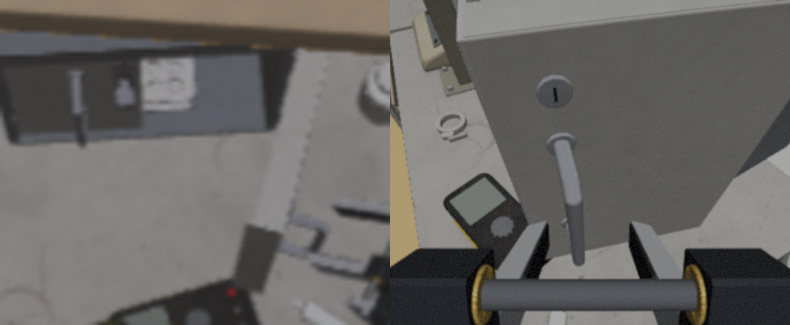

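The top view shows the active leaf out at about 75°, with the handle between the open fingers; in the wrist view the bar is at (575, 150–260). I'll push the bar a little further with one finger.

Request:
step_arm([
  {"dx":0,"dy":0.1,"dz":0,"rx":0,"ry":0,"rz":0,"claw":0.45},
  {"dx":0,"dy":0.08,"dz":0,"rx":0,"ry":0,"rz":0,"claw":0.45},
  {"dx":-0.05,"dy":0.06,"dz":-0.05,"rx":0,"ry":0,"rz":0,"claw":0.45},
  {"dx":-0.05,"dy":0.06,"dz":-0.05,"rx":0,"ry":0,"rz":0,"claw":0.45},
  {"dx":-0.05,"dy":0.06,"dz":-0.05,"rx":0,"ry":0,"rz":0,"claw":0.45},
  {"dx":-0.05,"dy":0.06,"dz":-0.05,"rx":0,"ry":0,"rz":0,"claw":0.45},
  {"dx":0,"dy":0,"dz":0,"rx":0,"ry":0,"rz":0,"claw":0.45},
])

```text
time_s: 12.5
ee_pos: [0.4822, -0.3599, 0.172]
eef_rot: [-3.137, -0.782, 0.883]
force: [0.3, 1.0, -0.7]
grip_width: 0.052
grip_force: 0.0
```

```bash
cat >> h.py <<'E'
def leaf(b=None):
    "angle of active leaf by fitting inner edge line, top view"
    b=b or viewer.camera('top');U,P=cloud(b)
    m=(P[:,2]>.25)&(P[:,2]<.300)&(P[:,0]>.42)&(P[:,0]<.61)&(P[:,1]<-.2)&(P[:,1]>-.37)
    v=P[m][:,:2]; l=[]
    for x in np.arange(.45,.60,.02):
        q=v[abs(v[:,0]-x)<.01]
        if len(q)>5: l.append((x,np.percentile(q[:,1],97)))
    l=np.array(l);k=np.polyfit(l[:,0],l[:,1],1);print(l.round(3).tolist());return np.arctan2(-k[0],-1)%6.283-(np.pi/2+PSI)
E
python3 - <<'E'
from h import *
p,R=pose();o=telemetry.get_obs(); print(p,heading(R),o['force'],o['grip_width'],o['qpos'])
print(leaf())
E
```

```text
[ 0.48223371 -0.35990351  0.17197671] (np.float64(0.889852030336933), np.float64(0.7823109621787134)) [ 0.29180759  0.98020644 -0.6897807 ] 0.0519638116839117 [-1.02363137  0.5632649   1.39528449  0.72713016  1.52187107 -0.50458232]
[[0.45, -0.281], [0.47, -0.288], [0.49, -0.291], [0.51, -0.295], [0.53, -0.298], [0.55, -0.302], [0.57, -0.306], [0.59, -0.31]]
1.5190978838502387
```

```bash
python3 - <<'E'
from h import *
p,R=pose()
plan(p,R,[([.415,-.442,.278],R),([.40,-.36,.41],rot(.4,.785)),([.47,-.13,.40],rot(PSI,.785)),([.586,-.143,.310],rot(PSI,.785))])
E
```

```text
-> [ 0.415 -0.442  0.278] n 4 turn [0. 0. 0.]
    [-0.   -0.   -0.38]
    [-0.   -0.   -0.38]
    [-0.   -0.   -0.38]
    [-0.   -0.   -0.38]
-> [ 0.4  -0.36  0.41] n 4 turn [-0.055  0.001  0.054]
    [ 0.33 -0.16 -0.14]
    [ 0.31 -0.17 -0.15]
    [ 0.3  -0.19 -0.17]
    [ 0.28 -0.2  -0.18]
-> [ 0.47 -0.13  0.4 ] n 6 turn [-0.04 -0.    0.04]
    [ 0.17 -0.31  0.19]
    [ 0.15 -0.33  0.17]
    [ 0.13 -0.35  0.15]
    [ 0.11 -0.36  0.13]
    [ 0.08 -0.38  0.11]
    [ 0.06 -0.39  0.08]
-> [ 0.586 -0.143  0.31 ] n 4 turn [0. 0. 0.]
    [ 0.05 -0.01  0.37]
    [ 0.05 -0.01  0.37]
    [ 0.05 -0.01  0.37]
    [ 0.05 -0.01  0.37]
```

Request:
step_arm([
  {"dx":0,"dy":-0.05,"dz":-0.3,"rx":0,"ry":0,"rz":0,"claw":0.45},
  {"dx":0,"dy":0,"dz":-0.4,"rx":0,"ry":0,"rz":0,"claw":0.45},
  {"dx":0,"dy":0,"dz":-0.4,"rx":0,"ry":0,"rz":0,"claw":0.45},
  {"dx":0,"dy":0,"dz":-0.4,"rx":0,"ry":0,"rz":0,"claw":0.45},
  {"dx":0.33,"dy":-0.16,"dz":-0.14,"rx":-0.055,"ry":0,"rz":0.054,"claw":1},
  {"dx":0.31,"dy":-0.17,"dz":-0.15,"rx":-0.055,"ry":0,"rz":0.054,"claw":1},
  {"dx":0.3,"dy":-0.19,"dz":-0.17,"rx":-0.055,"ry":0,"rz":0.054,"claw":1},
  {"dx":0.28,"dy":-0.2,"dz":-0.18,"rx":-0.055,"ry":0,"rz":0.054,"claw":1},
], grip_force=20)

```text
time_s: 13.35
ee_pos: [0.3964, -0.3545, 0.4113]
eef_rot: [3.138, -0.783, 0.4]
force: [0.6, -0.7, 0.9]
grip_width: 0.0232
grip_force: 0.0
```

Request:
step_arm([
  {"dx":0.17,"dy":-0.31,"dz":0.19,"rx":-0.04,"ry":0,"rz":0.04,"claw":1},
  {"dx":0.15,"dy":-0.33,"dz":0.17,"rx":-0.04,"ry":0,"rz":0.04,"claw":1},
  {"dx":0.13,"dy":-0.35,"dz":0.15,"rx":-0.04,"ry":0,"rz":0.04,"claw":1},
  {"dx":0.11,"dy":-0.36,"dz":0.13,"rx":-0.04,"ry":0,"rz":0.04,"claw":1},
  {"dx":0.08,"dy":-0.38,"dz":0.11,"rx":-0.04,"ry":0,"rz":0.04,"claw":1},
  {"dx":0.06,"dy":-0.39,"dz":0.08,"rx":-0.04,"ry":0,"rz":0.04,"claw":1},
  {"dx":0,"dy":0,"dz":0,"rx":0,"ry":0,"rz":0,"claw":1},
])

```text
time_s: 14.05
ee_pos: [0.4617, -0.135, 0.3999]
eef_rot: [3.139, -0.777, -0.092]
force: [0.8, -0.4, 0.8]
grip_width: 0.0005
grip_force: 0.0
```

```bash
python3 - <<'E'
from h import *
p,R=pose();o=telemetry.get_obs(); print(p,heading(R),o['force'],o['grip_width'],o['qpos'],o['time_s'])
c=viewer.camera('wrist');M=c['tool_from_camera'];c['R']=M[:3,:3].T;c['t']=-M[:3,:3].T@M[:3,3]
cv2.imwrite('pics/w2.png',c['img'][:,:,::-1]);print([(r['rect'],r['score']) for r in viewer.recognise('bolt_knob',c)[:2]])
U,P=cloud(c);W=R.apply(P)+p;s=W[:,:2]-C;lx=s@EX;ly=s@EY
m=(lx>-.118)&(lx<-.09)&(ly>-.01)&(ly<.04)&(W[:,2]>.17)&(W[:,2]<.25)
print(m.sum(),[np.percentile(v[m],[3,50,97]).round(4) for v in(lx,ly,W[:,2])])
m=(lx>-.1)&(lx<-.07)&(ly>.03)&(ly<.12)&(W[:,2]>.13)&(W[:,2]<.25);print('face',np.median(lx[m]),np.polyfit(ly[m],lx[m],1))
m=(lx>-.13)&(lx<-.11)&(ly>.05)&(ly<.085)&(W[:,2]>.14)&(W[:,2]<.21);print('ph',np.median(lx[m]),np.median(ly[m]))
T=rot(PSI,.785);plan(p,R,[([.586,-.143,.310],T)])
E
```

```text
[ 0.46172078 -0.13503804  0.39988908] (np.float64(-0.09672272731188578), np.float64(0.777210542705035)) [ 0.78372766 -0.39756082  0.84829208] 0.000461283745008714 [-0.54069634 -0.39484608  1.89905168  0.38033939  0.9465753   1.01130581] 14.05
[([313.4, 171.5, 322.6, 195.9], 0.69)]
167 [array([-0.1116, -0.1058, -0.0938]), array([0.0109, 0.0197, 0.0276]), array([0.198 , 0.2097, 0.2116])]
face -0.08092268328855289 [ 0.00371838 -0.08147944]
ph -0.12304155770140139 0.06647441026820855
-> [ 0.586 -0.143  0.31 ] n 4 turn [-0.005  0.001  0.005]
    [ 0.06 -0.01  0.38]
    [ 0.06 -0.01  0.38]
    [ 0.06 -0.02  0.38]
    [ 0.06 -0.02  0.38]
```

View pics/w2.png

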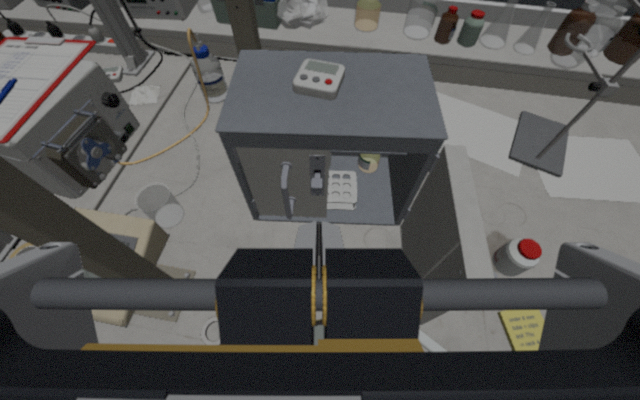

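The wrist view shows the active leaf wide open on the right, the knob at (318, 183) and the passive handle at (287, 185). Knob measures where expected (top z 0.212, lateral 19 mm).

```bash
python3 - <<'E'
from h import *
p,R=pose();T=rot(PSI,.785);z=T.apply([0,0,1])
xy=C-.1*EX+.019*EY
f=lambda h:np.r_[xy,h]-.017*z
pre=f(.250)-.06*z
plan(p,R,[(pre,T),(f(.250),T)],.04)
plan(f(.25),T,[(f(.21),T),(f(.193),T)],.008)
E
```

```text
-> [ 0.579 -0.141  0.304] n 4 turn [-0.004  0.002  0.005]
    [ 0.04 -0.02  0.38]
    [ 0.04 -0.03  0.38]
    [ 0.04 -0.03  0.38]
    [ 0.04 -0.03  0.38]
-> [ 0.621 -0.147  0.262] n 2 turn [0. 0. 0.]
    [-0.   0.   0.3]
    [-0.   0.   0.3]
-> [ 0.621 -0.147  0.222] n 6 turn [0. 0. 0.]
    [-0.05 -0.    0.05]
    [-0.05 -0.    0.05]
    [-0.05 -0.    0.05]
    [-0.05 -0.    0.05]
    [-0.05 -0.    0.05]
    [-0.05 -0.    0.05]
-> [ 0.621 -0.147  0.205] n 3 turn [0. 0. 0.]
    [-0.04 -0.    0.04]
    [-0.04 -0.    0.04]
    [-0.04 -0.    0.04]
```

Request:
step_arm([
  {"dx":0.04,"dy":-0.02,"dz":0.38,"rx":-0.004,"ry":0.002,"rz":0.005,"claw":1},
  {"dx":0.04,"dy":-0.03,"dz":0.38,"rx":-0.004,"ry":0.002,"rz":0.005,"claw":1},
  {"dx":0.04,"dy":-0.03,"dz":0.38,"rx":-0.004,"ry":0.002,"rz":0.005,"claw":1},
  {"dx":0.04,"dy":-0.03,"dz":0.38,"rx":-0.004,"ry":0.002,"rz":0.005,"claw":1},
  {"dx":0,"dy":0,"dz":0.3,"rx":0,"ry":0,"rz":0,"claw":1},
  {"dx":0,"dy":0,"dz":0.3,"rx":0,"ry":0,"rz":0,"claw":1},
  {"dx":0,"dy":0,"dz":0,"rx":0,"ry":0,"rz":0,"claw":1},
])

```text
time_s: 14.85
ee_pos: [0.6218, -0.1506, 0.2551]
eef_rot: [-3.139, -0.781, -0.142]
force: [-0.8, -0.0, 0.6]
grip_width: 0.0002
grip_force: 0.0
```

```bash
python3 - <<'E'
from h import *
p,R=pose();T=rot(PSI,.785);z=T.apply([0,0,1]);o=telemetry.get_obs();print(p,heading(R),o['force'])
s=(p+.017*R.apply([0,0,1]));print('tip local',(s[:2]-C)@EX,(s[:2]-C)@EY,s[2])
xy=C-.1*EX+.019*EY
f=lambda h:np.r_[xy,h]-.017*z
plan(p,R,[(f(.21),T),(f(.193),T)],.008)
E
```

```text
[ 0.6218411  -0.15058428  0.25507093] (np.float64(-0.13838296012634776), np.float64(0.7807284915677698)) [-0.79550256 -0.02611579  0.56944126]
tip local -0.09905300483167401 0.015284651933664597 0.24299411671636365
-> [ 0.621 -0.147  0.222] n 5 turn [ 0.     0.001 -0.   ]
    [-0.05 -0.01  0.05]
    [-0.05 -0.01  0.05]
    [-0.05 -0.01  0.05]
    [-0.05 -0.01  0.05]
    [-0.05 -0.01  0.05]
-> [ 0.621 -0.147  0.205] n 3 turn [0. 0. 0.]
    [-0.04 -0.    0.04]
    [-0.04 -0.    0.04]
    [-0.04 -0.    0.04]
```

Request:
step_arm([
  {"dx":-0.05,"dy":-0.01,"dz":0.05,"rx":0,"ry":0,"rz":0,"claw":1},
  {"dx":-0.05,"dy":-0.01,"dz":0.05,"rx":0,"ry":0,"rz":0,"claw":1},
  {"dx":-0.05,"dy":-0.01,"dz":0.05,"rx":0,"ry":0,"rz":0,"claw":1},
  {"dx":-0.05,"dy":-0.01,"dz":0.05,"rx":0,"ry":0,"rz":0,"claw":1},
  {"dx":-0.05,"dy":0,"dz":0.05,"rx":0,"ry":0,"rz":0,"claw":1},
  {"dx":-0.03,"dy":0,"dz":0.03,"rx":0,"ry":0,"rz":0,"claw":1},
  {"dx":0,"dy":0,"dz":0,"rx":0,"ry":0,"rz":0,"claw":1},
])

```text
time_s: 15.55
ee_pos: [0.6222, -0.1445, 0.2194]
eef_rot: [-3.14, -0.786, -0.139]
force: [-0.6, -0.6, 0.1]
grip_width: 0.0003
grip_force: 0.0
```

Request:
step_arm([
  {"dx":-0.03,"dy":0,"dz":0.03,"rx":0,"ry":0,"rz":0,"claw":1},
  {"dx":-0.03,"dy":0,"dz":0.03,"rx":0,"ry":0,"rz":0,"claw":1},
  {"dx":-0.02,"dy":0,"dz":0.02,"rx":0,"ry":0,"rz":0,"claw":1},
  {"dx":0,"dy":0,"dz":0,"rx":0,"ry":0,"rz":0,"claw":1},
])

```text
time_s: 15.95
ee_pos: [0.6223, -0.1445, 0.2082]
eef_rot: [-3.14, -0.787, -0.139]
force: [0.8, -0.4, -0.7]
grip_width: 0.0004
grip_force: 0.0
```

```bash
python3 - <<'E'
from h import *
p,R=pose()
c=viewer.camera('wrist');M=c['tool_from_camera'];c['R']=M[:3,:3].T;c['t']=-M[:3,:3].T@M[:3,3]
print(M[:3,3],[(r['rect'],r['score']) for r in viewer.recognise('bolt_knob',c)[:2]])
U,P=cloud(c);W=R.apply(P)+p;s=W[:,:2]-C;lx=s@EX;ly=s@EY
s=(p+.017*R.apply([0,0,1]));print('tip local',(s[:2]-C)@EX,(s[:2]-C)@EY,s[2])
m=(lx>-.12)&(lx<-.088)&(ly>-.01)&(ly<.04)&(W[:,2]>.12)&(W[:,2]<.25)
for h in np.arange(.14,.24,.008):
  k=m&(abs(W[:,2]-h)<.004); print(round(h,3),k.sum(),np.median(lx[k]) if k.any() else '',(ly[k].min(),ly[k].max()) if k.any() else '')
cv2.imwrite('pics/w3.png',cv2.resize(c['img'][80:300,220:420],(600,560))[:,:,::-1] if 0 else cv2.resize(c['img'][100:280,230:410],(540,540))[:,:,::-1])
E
```

```text
[ 0.06464159 -0.00051753 -0.19098092] [([312.1, 190.8, 334.5, 225.5], 0.63)]
tip local -0.09935123078180688 0.021350078243735676 0.19623839532698628
0.14 0  
0.148 0  
0.156 0  
0.164 0  
0.172 0  
0.18 0  
0.188 0  
0.196 0  
0.204 53 -0.09037930295603142 (np.float64(0.01077499386276636), np.float64(0.02872166174956142))
0.212 460 -0.10065188726466569 (np.float64(0.0108521438277195), np.float64(0.02866354886604711))
0.22 14 -0.11481952052704658 (np.float64(0.01840718241174634), np.float64(0.024771344881911215))
0.228 98 -0.11815297786298473 (np.float64(0.010559747424085353), np.float64(0.03317239909186567))
0.236 0
```

View pics/w3.png

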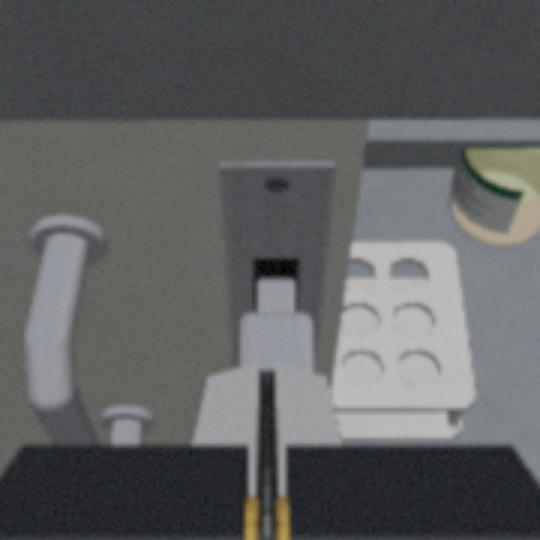

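The fingers have ended up in front of the knob (knob at (275, 345), still up; pads at (265, 410)), so the real fingertips fall short of where I reckon them. I'll measure them in the wrist depth image.

```bash
python3 - <<'E'
from h import *
p,R=pose()
c=viewer.camera('wrist');M=c['tool_from_camera'];c['R']=M[:3,:3].T;c['t']=-M[:3,:3].T@M[:3,3]
U,P=cloud(c)
for v in (200,210,218,222,226,230,234,238,242,246,250,256,262):
    for u in (312,319,326): 
        i=np.where((U[:,0]==u)&(U[:,1]==v))[0]
        if len(i): print(v,u,P[i[0]].round(4),end=' ; ')
    print()
import station; print([x for x in dir(ctrl) if x[0]!='_'], {x:getattr(ctrl,x) for x in dir(ctrl) if x[0]!='_' and not callable(getattr(ctrl,x))})
E
```

```text
200 312 [ 0.0131 -0.0056  0.0286] ; 200 319 [ 0.016  -0.0002  0.0163] ; 200 326 [0.0154 0.005  0.0187] ; 
210 312 [ 0.0104 -0.0052  0.0089] ; 210 319 [ 0.0103 -0.0002  0.0093] ; 210 326 [0.0104 0.0047 0.0089] ; 
218 312 [ 0.0061 -0.0051  0.0038] ; 218 319 [ 0.0059 -0.0002  0.0043] ; 218 326 [0.0061 0.0046 0.0036] ; 
222 312 [ 0.0089 -0.0047 -0.0145] ; 222 319 [ 0.0035 -0.0002  0.0027] ; 222 326 [ 0.0088  0.0042 -0.0141] ; 
226 312 [ 0.0087 -0.0045 -0.0219] ; 226 319 [ 0.0073 -0.0003 -0.0175] ; 226 326 [ 0.0085  0.004  -0.0213] ; 
230 312 [ 0.0086 -0.0044 -0.0288] ; 230 326 [ 0.0086  0.0038 -0.0289] ; 
234 312 [ 0.0087 -0.0042 -0.0359] ; 234 319 [ 0.0071 -0.0003 -0.0315] ; 234 326 [ 0.009   0.0036 -0.0369] ; 
238 312 [ 0.0086 -0.0041 -0.0421] ; 238 319 [ 0.0076 -0.0003 -0.0394] ; 238 326 [ 0.0086  0.0035 -0.042 ] ; 
242 312 [ 0.0086 -0.004  -0.0479] ; 242 319 [ 0.0074 -0.0003 -0.0448] ; 242 326 [ 0.0088  0.0033 -0.0484] ; 
246 312 [ 0.0086 -0.0038 -0.0533] ; 246 319 [ 0.0073 -0.0003 -0.0503] ; 246 326 [ 0.009   0.0032 -0.0545] ; 
250 312 [ 0.0329 -0.0023 -0.1159] ; 250 319 [ 0.0073 -0.0003 -0.0555] ; 250 326 [ 0.0327  0.0015 -0.1154] ; 
256 312 [ 0.0326 -0.0023 -0.1192] ; 256 319 [ 0.0071 -0.0003 -0.0622] ; 256 326 [ 0.0329  0.0014 -0.1199] ; 
262 312 [ 0.0309 -0.0023 -0.1194] ; 262 319 [ 0.0059 -0.0003 -0.0661] ; 262 326 [ 0.0329  0.0013 -0.1235] ; 
['MotionError', 'tcp_to_tips'] {'tcp_to_tips': 0.017}
```

The depth image shows the fingertips end at tool z ≈ −0.011, 28 mm short of the stated +0.017. That also explains the first missed grasp. I'll use −0.011 from here on.

```bash
echo "TIP=-.0115" >> h.py; python3 - <<'E'
from h import *
p,R=pose();T=rot(PSI,.785);z=T.apply([0,0,1])
xy=C-.099*EX+.0193*EY
f=lambda h:np.r_[xy,h]-TIP*z
plan(p,R,[(p+[0,0,.034],T),(f(.250),T),(f(.218),T),(f(.194),T)],.011)
E
```

```text
-> [ 0.623 -0.145  0.243] n 4 turn [-0. -0. -0.]
    [ 0.06 -0.   -0.06]
    [ 0.06 -0.   -0.06]
    [ 0.06 -0.   -0.06]
    [ 0.06 -0.   -0.06]
-> [ 0.642 -0.149  0.242] n 2 turn [0. 0. 0.]
    [0.07 0.01 0.08]
    [0.07 0.01 0.08]
-> [ 0.642 -0.149  0.21 ] n 3 turn [0. 0. 0.]
    [-0.08 -0.    0.08]
    [-0.08 -0.    0.08]
    [-0.08 -0.    0.08]
-> [ 0.642 -0.149  0.186] n 3 turn [0. 0. 0.]
    [-0.06 -0.    0.06]
    [-0.06 -0.    0.06]
    [-0.06 -0.    0.06]
```

Request:
step_arm([
  {"dx":0.12,"dy":0,"dz":-0.12,"rx":0,"ry":0,"rz":0,"claw":1},
  {"dx":0.12,"dy":0,"dz":-0.12,"rx":0,"ry":0,"rz":0,"claw":1},
  {"dx":0.07,"dy":0.01,"dz":0.08,"rx":0,"ry":0,"rz":0,"claw":1},
  {"dx":0.07,"dy":0.01,"dz":0.08,"rx":0,"ry":0,"rz":0,"claw":1},
  {"dx":0,"dy":0,"dz":0,"rx":0,"ry":0,"rz":0,"claw":1},
  {"dx":-0.08,"dy":0,"dz":0.08,"rx":0,"ry":0,"rz":0,"claw":1},
  {"dx":-0.08,"dy":0,"dz":0.08,"rx":0,"ry":0,"rz":0,"claw":1},
  {"dx":-0.08,"dy":0,"dz":0.08,"rx":0,"ry":0,"rz":0,"claw":1},
])

```text
time_s: 16.9
ee_pos: [0.6428, -0.1494, 0.2056]
eef_rot: [-3.14, -0.786, -0.14]
force: [-1.1, 0.9, 3.5]
grip_width: 0.0004
grip_force: 1.3
```

Request:
step_arm([
  {"dx":-0.06,"dy":0,"dz":0.06,"rx":0,"ry":0,"rz":0,"claw":1},
  {"dx":-0.06,"dy":0,"dz":0.06,"rx":0,"ry":0,"rz":0,"claw":1},
])

```text
time_s: 17.1
ee_pos: [0.6431, -0.1494, 0.1896]
eef_rot: [-3.14, -0.787, -0.139]
force: [-2.5, 0.3, 2.6]
grip_width: 0.0007
grip_force: 1.3
```

Request:
step_arm([
  {"dx":-0.03,"dy":0,"dz":0.03,"rx":0,"ry":0,"rz":0,"claw":1},
  {"dx":-0.03,"dy":0,"dz":0.03,"rx":0,"ry":0,"rz":0,"claw":1},
])

```text
time_s: 17.3
ee_pos: [0.644, -0.1498, 0.1837]
eef_rot: [-3.141, -0.791, -0.139]
force: [-18.3, 4.7, 31.0]
grip_width: 0.0005
grip_force: 15.9
```

```bash
cat >> h.py <<'E'
def wcloud():
    p,R=pose();c=viewer.camera('wrist');M=c['tool_from_camera'];c['R']=M[:3,:3].T;c['t']=-M[:3,:3].T@M[:3,3]
    U,P=cloud(c);W=R.apply(P)+p;s=W[:,:2]-C;return p,R,c,U,P,W,s@EX,s@EY
E
python3 - <<'E'
from h import *
p,R,c,U,P,W,lx,ly=wcloud();print(p,heading(R))
m=(lx>-.118)&(lx<-.086)&(ly>-.01)&(ly<.04)&(W[:,2]>.12)&(W[:,2]<.25)
for h in np.arange(.164,.24,.008):
  k=m&(abs(W[:,2]-h)<.004); print(round(h,3),k.sum(),np.median(lx[k]) if k.any() else '',(ly[k].min(),ly[k].max()) if k.any() else '')
E
```

```text
[ 0.64396539 -0.1497805   0.18372153] (np.float64(-0.1386010230620682), np.float64(0.7908215941349945))
0.164 0  
0.172 0  
0.18 0  
0.188 0  
0.196 23 -0.0929546950989614 (np.float64(0.014306857871772502), np.float64(0.025086472424144673))
0.204 198 -0.09858751035139171 (np.float64(0.007485587054662091), np.float64(0.031978480465091864))
0.212 279 -0.10602070893441648 (np.float64(0.007573989529040726), np.float64(0.03183944130009597))
0.22 342 -0.11398531834309286 (np.float64(0.007367532680957933), np.float64(0.03208365716741678))
0.228 18 -0.11761175627275022 (np.float64(0.00912989490126629), np.float64(0.03137522912004106))
0.236 0
```

The bolt is against its bottom stop. Next I lift off and grip the passive handle.

```bash
cat >> h.py <<'E'
HPL=np.array([-.085,.137])
def L2W(l,z): return np.r_[C+l[0]*EX+l[1]*EY,z]
def pha(th,v=(-.034,-.0705)):
    c,s=np.cos(th),np.sin(th); return HPL+np.array([c*v[0]+s*v[1],-s*v[0]+c*v[1]])
E
python3 - <<'E'
from h import *
p,R=pose();T=rot(PSI,.785);z=T.apply([0,0,1])
g=L2W(pha(0),.175)+.0275*z
up=p+[0,0,.05]
plan(p,R,[(up,T),(up-[.05,0,0],T),(g-.07*z,T),(g,T)],.04)
print(g)
E
```

```text
-> [ 0.644 -0.15   0.234] n 2 turn [ 0.    -0.002 -0.   ]
    [ 0.18  0.   -0.18]
    [ 0.18  0.   -0.18]
-> [ 0.594 -0.15   0.234] n 2 turn [0. 0. 0.]
    [-0.18  0.03 -0.18]
    [-0.18  0.03 -0.18]
-> [ 0.591 -0.095  0.205] n 2 turn [0. 0. 0.]
    [-0.14 -0.27  0.07]
    [-0.14 -0.27  0.07]
-> [ 0.64  -0.101  0.156] n 2 turn [0. 0. 0.]
    [ 0.   -0.    0.35]
    [ 0.   -0.    0.35]
[ 0.64023212 -0.10143618  0.15554682]
```

Request:
step_arm([
  {"dx":0.18,"dy":0,"dz":-0.18,"rx":0,"ry":0,"rz":0,"claw":1},
  {"dx":0.18,"dy":0,"dz":-0.18,"rx":0,"ry":0,"rz":0,"claw":1},
  {"dx":-0.18,"dy":0.03,"dz":-0.18,"rx":0,"ry":0,"rz":0,"claw":0.6},
  {"dx":-0.18,"dy":0.03,"dz":-0.18,"rx":0,"ry":0,"rz":0,"claw":0.6},
  {"dx":-0.14,"dy":-0.27,"dz":0.07,"rx":0,"ry":0,"rz":0,"claw":0.6},
  {"dx":-0.14,"dy":-0.27,"dz":0.07,"rx":0,"ry":0,"rz":0,"claw":0.6},
  {"dx":0,"dy":0,"dz":0,"rx":0,"ry":0,"rz":0,"claw":0.6},
])

```text
time_s: 18.05
ee_pos: [0.5886, -0.0912, 0.2011]
eef_rot: [-3.14, -0.784, -0.137]
force: [-0.3, 0.2, -0.9]
grip_width: 0.0361
grip_force: 0.0
```

```bash
python3 - <<'E'
from h import *
p,R,c,U,P,W,lx,ly=wcloud();print(p,heading(R),telemetry.get_obs()['grip_width'])
m=(lx>-.135)&(lx<-.105)&(ly>.05)&(ly<.085)&(W[:,2]>.15)&(W[:,2]<.2);print('ph front',m.sum(),np.percentile(lx[m],[5,50]),np.median(ly[m]),np.median(P[m],0))
m=(lx>-.118)&(lx<-.09)&(ly>0)&(ly<.04)&(W[:,2]>.15)&(W[:,2]<.23);print('knob',m.sum(),W[m][:,2].max() if m.any() else '')
m=(lx>-.1)&(lx<-.07)&(ly>.03)&(ly<.12)&(W[:,2]>.13)&(W[:,2]<.25);print('face',np.polyfit(ly[m],lx[m],1))
T=rot(PSI,.785);z=T.apply([0,0,1]);plan(p,R,[(L2W(pha(0),.175)+.0275*z,T)],.04)
E
```

```text
[ 0.58863267 -0.09121326  0.20111888] (np.float64(-0.13486422813639248), np.float64(0.7844914672351054)) 0.03739870915344938
ph front 363 [-0.1246999  -0.12368519] 0.06810110677686498 [0.00393359 0.00152372 0.03632017]
knob 609 0.18868356453753385
face [ 0.00904094 -0.08227503]
-> [ 0.64  -0.101  0.156] n 2 turn [-0.001  0.     0.   ]
    [0.02 0.02 0.35]
    [0.02 0.02 0.35]
```

The bolt is about 23 mm down and the bar is centred. Go in and close.

Request:
step_arm([
  {"dx":0.02,"dy":0.01,"dz":0.35,"rx":0,"ry":0,"rz":0,"claw":0.6},
  {"dx":0.02,"dy":0.01,"dz":0.35,"rx":0,"ry":0,"rz":0,"claw":0.6},
  {"dx":0,"dy":0,"dz":0,"rx":0,"ry":0,"rz":0,"claw":0.8},
  {"dx":0,"dy":0,"dz":0,"rx":0,"ry":0,"rz":0,"claw":1},
  {"dx":0,"dy":0,"dz":0,"rx":0,"ry":0,"rz":0,"claw":1},
  {"dx":0,"dy":0,"dz":0,"rx":0,"ry":0,"rz":0,"claw":1},
  {"dx":0,"dy":0,"dz":0,"rx":0,"ry":0,"rz":0,"claw":1},
  {"dx":0,"dy":0,"dz":0,"rx":0,"ry":0,"rz":0,"claw":1},
], grip_force=15)

```text
time_s: 18.9
ee_pos: [0.6416, -0.1011, 0.158]
eef_rot: [-3.139, -0.789, -0.138]
force: [11.0, 15.2, -4.3]
grip_width: 0.0091
grip_force: 15.0
```

```bash
python3 - <<'E'
from h import *
p,R=pose();print(p,heading(R),telemetry.get_obs()['qpos'],telemetry.get_obs()['grip_width'])
off=p-L2W(pha(0),p[2])  # rides with tool heading
y0=heading(R)[0]
def tg(t):
    h=-.4*t; return L2W(pha(t),p[2])+Ro.from_euler('z',h).apply(off), rot(y0+h,.784)
plan(p,R,[tg(t) for t in np.arange(.1,.81,.1)],.04)
E
```

```text
[ 0.64156078 -0.10110476  0.15803736] (np.float64(-0.1345714037363772), np.float64(0.7887961077192364)) [-0.2477042   0.2225418   1.92237012  0.36620926  0.22559478  1.13541789] 0.009066275746277599
-> [ 0.635 -0.097  0.158] n 1 turn [-0.018 -0.003  0.017]
    [-0.05 -0.03 -0.05]
-> [ 0.629 -0.093  0.158] n 1 turn [-0.018 -0.     0.018]
    [-0.05 -0.03 -0.05]
-> [ 0.624 -0.088  0.158] n 1 turn [-0.018  0.     0.018]
    [-0.04 -0.04 -0.04]
-> [ 0.619 -0.082  0.158] n 1 turn [-0.018 -0.     0.018]
    [-0.04 -0.04 -0.04]
-> [ 0.615 -0.076  0.158] n 1 turn [-0.018 -0.     0.018]
    [-0.04 -0.04 -0.04]
-> [ 0.611 -0.07   0.158] n 1 turn [-0.018  0.     0.018]
    [-0.04 -0.05 -0.04]
-> [ 0.608 -0.063  0.158] n 1 turn [-0.018  0.     0.018]
    [-0.04 -0.05 -0.04]
-> [ 0.606 -0.057  0.158] n 1 turn [-0.018  0.     0.018]
    [-0.03 -0.05 -0.03]
```

Request:
step_arm([
  {"dx":-0.05,"dy":-0.03,"dz":-0.05,"rx":-0.018,"ry":0,"rz":0.018,"claw":1},
  {"dx":-0.05,"dy":-0.03,"dz":-0.05,"rx":-0.018,"ry":0,"rz":0.018,"claw":1},
  {"dx":-0.04,"dy":-0.04,"dz":-0.04,"rx":-0.018,"ry":0,"rz":0.018,"claw":1},
])

```text
time_s: 19.2
ee_pos: [0.6264, -0.09, 0.158]
eef_rot: [-3.139, -0.789, -0.242]
force: [15.8, 8.9, -10.0]
grip_width: 0.0094
grip_force: 15.0
```

```bash
python3 - <<'E'
from h import *
o=telemetry.get_obs();p,R=pose();print(p,heading(R),o['qpos'],o['joint_vel'],o['force'],o['grip_width'])
E
```

```text
[ 0.62636673 -0.08998382  0.1579924 ] (np.float64(-0.23850929155420697), np.float64(0.7889368979947475)) [-0.18287959  0.19067168  1.96231724 -0.19577816  0.20423789  1.80416995] [ 0.21157535 -0.06534378  0.08749603 -1.85193781  0.05060805  2.18307949] [ 15.75646785   8.94233354 -10.00340427] 0.0093602991789167
```

Request:
step_arm([
  {"dx":-0.045,"dy":-0.044,"dz":-0.045,"rx":0,"ry":0,"rz":0,"claw":1},
  {"dx":-0.042,"dy":-0.05,"dz":-0.042,"rx":0,"ry":0,"rz":0,"claw":1},
  {"dx":-0.038,"dy":-0.056,"dz":-0.038,"rx":0,"ry":0,"rz":0,"claw":1},
], grip_force=10)

```text
time_s: 19.5
ee_pos: [0.6127, -0.0719, 0.158]
eef_rot: [-3.14, -0.789, -0.241]
force: [14.8, 3.3, -7.6]
grip_width: 0.0096
grip_force: 10.0
```

```bash
python3 - <<'E'
from h import *
o=telemetry.get_obs();p,R=pose();print(p,heading(R),o['qpos'],o['joint_vel'],o['force'],o['grip_width'])
E
```

```text
[ 0.6126525  -0.07186474  0.15796147] (np.float64(-0.2382632110147234), np.float64(0.7887191750708362)) [-0.14615284  0.15895999  2.00067009 -0.32492676  0.20586006  1.95640661] [ 0.14097238 -0.08904877  0.10895313 -0.49403484  0.01992685  0.58517369] [14.76010357  3.33980323 -7.63793268] 0.00962464435404568
```

Request:
step_arm([
  {"dx":-0.02,"dy":-0.06,"dz":-0.02,"rx":0,"ry":0,"rz":0,"claw":1},
  {"dx":-0.025,"dy":-0.062,"dz":-0.025,"rx":0,"ry":0,"rz":0,"claw":1},
  {"dx":-0.02,"dy":-0.066,"dz":-0.02,"rx":0,"ry":0,"rz":0,"claw":1},
  {"dx":0,"dy":0,"dz":0,"rx":0,"ry":0,"rz":0,"claw":0.6},
  {"dx":0,"dy":0,"dz":0,"rx":0,"ry":0,"rz":0,"claw":0.6},
  {"dx":0,"dy":0,"dz":0,"rx":0,"ry":0,"rz":0,"claw":0.6},
  {"dx":0,"dy":0,"dz":0,"rx":0,"ry":0,"rz":0,"claw":0.6},
])

```text
time_s: 20.2
ee_pos: [0.6076, -0.0525, 0.1563]
eef_rot: [-3.141, -0.785, -0.242]
force: [0.1, 0.4, -0.6]
grip_width: 0.0364
grip_force: 0.0
```

Request:
step_arm([
  {"dx":0,"dy":0,"dz":-0.3,"rx":0,"ry":0,"rz":0,"claw":0.6},
  {"dx":0,"dy":0,"dz":-0.4,"rx":0,"ry":0,"rz":0,"claw":0.6},
  {"dx":0,"dy":0,"dz":-0.4,"rx":0,"ry":0,"rz":0,"claw":0.6},
  {"dx":0.25,"dy":0,"dz":-0.25,"rx":0,"ry":0,"rz":0,"claw":1},
  {"dx":0.25,"dy":0,"dz":-0.25,"rx":0,"ry":0,"rz":0,"claw":1},
  {"dx":0,"dy":0,"dz":0,"rx":0,"ry":0,"rz":0,"claw":1},
])

```text
time_s: 20.8
ee_pos: [0.5332, -0.0339, 0.3103]
eef_rot: [-3.139, -0.793, -0.243]
force: [0.4, 0.4, 0.5]
grip_width: 0.0167
grip_force: 0.0
```

```bash
cat >> h.py <<'E'
def pleaf(W,lx,ly):
    "passive leaf front face fit at heights between handle and edges -> angle"
    m=(W[:,2]>.228)&(W[:,2]<.262)&(lx>-.25)&(lx<-.06)&(ly>-.02)&(ly<.17)
    q=np.c_[lx[m],ly[m]].astype(np.float32)
    best=None;rng=np.random.default_rng(0)
    for _ in range(300):
        a,b=q[rng.integers(len(q),size=2)];d=b-a;n=np.hypot(*d)
        if n<.03: continue
        e=abs((q-a)@np.array([-d[1],d[0]])/n);k=(e<.002).sum()
        if best is None or k>best[0]: best=(k,a,d/n,e<.002)
    k,a,d,i=best; d=d*np.sign(-d[1]) if abs(d[1])>1e-9 else d
    t=(q[i]-HPL)@d
    return np.arctan2(-d[0],-d[1]),k,np.percentile(t,[1,99]),q[i].min(0),q[i].max(0)
E
python3 - <<'E'
from h import *
p,R,c,U,P,W,lx,ly=wcloud();o=telemetry.get_obs();print(p,heading(R),o['qpos'],o['grip_width'],o['force'],o['time_s'])
print('wrist',pleaf(W,lx,ly))
b=viewer.camera('top');U,W=cloud(b);s=W[:,:2]-C;print('top',pleaf(W,s@EX,s@EY));print('active',leaf(b))
E
```

```text
[ 0.53318163 -0.03386843  0.31026934] (np.float64(-0.23847383842248812), np.float64(0.7926289812732609)) [-0.06791823 -0.22590253  1.99460283 -0.21537994  0.6023641   1.87270638] 0.013175591628462909 [-0.21302059  0.42162749  0.16744806] 20.85
wrist (np.float32(0.751972), np.int64(2238), array([-0.0007673 ,  0.13239764]), array([-0.17535211,  0.03798719], dtype=float32), array([-0.08179343,  0.1380771 ], dtype=float32))
top (np.float32(0.76187205), np.int64(108), array([0.00085488, 0.1332219 ]), array([-0.17751022,  0.03969227], dtype=float32), array([-0.08316775,  0.13788328], dtype=float32))
[[0.45, -0.282], [0.47, -0.288], [0.49, -0.291], [0.51, -0.295], [0.53, -0.299], [0.55, -0.303], [0.57, -0.305], [0.59, -0.31]]
active 1.5198533092638034
```

```bash
cat >> h.py <<'E'
def push(th,r=.10,g=.023,z=.24,hd=.15,tilt=.785):
    u=np.array([-np.sin(th),-np.cos(th)]);n=np.array([np.cos(th),-np.sin(th)])
    T=rot(hd,tilt); return L2W(HPL+r*u+g*n,z)-TIP*T.apply([0,0,1]),T
E
python3 - <<'E'
from h import *
p,R=pose()
a=push(.755,g=.035,z=.33);
plan(p,R,[a,push(.755,g=.035)],.045)
plan(*push(.755,g=.035),[push(t) for t in np.arange(.8,1.61,.1)],.045)
E
```

```text
-> [ 0.616 -0.122  0.322] n 3 turn [ 0.059 -0.    -0.059]
    [0.28 0.22 0.2 ]
    [0.26 0.26 0.18]
    [0.23 0.3  0.15]
-> [ 0.616 -0.122  0.232] n 3 turn [0. 0. 0.]
    [-0.21 -0.    0.21]
    [-0.21 -0.    0.21]
    [-0.21 -0.    0.21]
-> [ 0.605 -0.11   0.232] n 1 turn [0. 0. 0.]
    [-0.06 -0.14 -0.06]
-> [ 0.598 -0.103  0.232] n 1 turn [0. 0. 0.]
    [-0.04 -0.08 -0.04]
-> [ 0.591 -0.095  0.232] n 1 turn [0. 0. 0.]
    [-0.04 -0.09 -0.04]
-> [ 0.585 -0.087  0.232] n 1 turn [0. 0. 0.]
    [-0.03 -0.09 -0.03]
-> [ 0.58  -0.078  0.232] n 1 turn [0. 0. 0.]
    [-0.03 -0.1  -0.03]
-> [ 0.576 -0.068  0.232] n 1 turn [0. 0. 0.]
    [-0.02 -0.1  -0.02]
-> [ 0.573 -0.059  0.232] n 1 turn [0. 0. 0.]
    [-0.01 -0.1  -0.01]
-> [ 0.571 -0.049  0.232] n 1 turn [0. 0. 0.]
    [-0.  -0.1 -0. ]
-> [ 0.57  -0.038  0.232] n 1 turn [0. 0. 0.]
    [ 0.  -0.1  0. ]
```

Request:
step_arm([
  {"dx":0.28,"dy":0.22,"dz":0.2,"rx":0.059,"ry":0,"rz":-0.059,"claw":1},
  {"dx":0.26,"dy":0.26,"dz":0.18,"rx":0.059,"ry":0,"rz":-0.059,"claw":1},
  {"dx":0.23,"dy":0.3,"dz":0.15,"rx":0.059,"ry":0,"rz":-0.059,"claw":1},
  {"dx":0,"dy":0,"dz":0,"rx":0,"ry":0,"rz":0,"claw":1},
])

```text
time_s: 21.3
ee_pos: [0.5669, -0.0785, 0.3043]
eef_rot: [-3.139, -0.748, -0.056]
force: [-0.4, -0.1, -0.8]
grip_width: 0.0008
grip_force: 0.0
```

```bash
python3 - <<'E'
from h import *
p,R=pose();print(p,heading(R),telemetry.get_obs()['qpos'])
plan(p,R,[push(.755,g=.035)],.045)
E
```

```text
[ 0.56693278 -0.07854274  0.30429406] (np.float64(-0.05308760965487847), np.float64(0.7483947518307199)) [-0.27670693 -0.12057863  1.89500194  0.25308204  0.64683175  1.20449179]
-> [ 0.616 -0.122  0.232] n 3 turn [ 0.03   0.008 -0.032]
    [-0.04  0.14  0.29]
    [-0.05  0.15  0.29]
    [-0.06  0.16  0.28]
```

```bash
python3 - <<'E'
from h import *
p,R=pose()
plan(p,R,[push(.755,g=.035,z=.32)],.017)
E
```

```text
-> [ 0.616 -0.122  0.312] n 4 turn [ 0.022  0.006 -0.024]
    [0.11 0.1  0.07]
    [0.1  0.11 0.07]
    [0.1  0.12 0.07]
    [0.09 0.12 0.07]
```

Request:
step_arm([
  {"dx":0.11,"dy":0.1,"dz":0.07,"rx":0.022,"ry":0.006,"rz":-0.024,"claw":1},
  {"dx":0.1,"dy":0.11,"dz":0.07,"rx":0.022,"ry":0.006,"rz":-0.024,"claw":1},
  {"dx":0.1,"dy":0.12,"dz":0.07,"rx":0.022,"ry":0.006,"rz":-0.024,"claw":1},
  {"dx":0.09,"dy":0.12,"dz":0.07,"rx":0.022,"ry":0.006,"rz":-0.024,"claw":1},
  {"dx":0,"dy":0,"dz":0,"rx":0,"ry":0,"rz":0,"claw":1},
])

```text
time_s: 21.8
ee_pos: [0.6159, -0.1215, 0.3114]
eef_rot: [3.14, -0.786, 0.148]
force: [0.9, -0.1, -0.7]
grip_width: 0.0007
grip_force: 0.0
```

```bash
python3 - <<'E'
from h import *
p,R=pose();print(p,heading(R),telemetry.get_obs()['qpos'])
plan(p,R,[push(.755,g=.035)],.025)
E
```

```text
[ 0.61592759 -0.1215213   0.31135386] (np.float64(0.14564724283096953), np.float64(0.7855269498208272)) [-0.42841518  0.03202015  1.74961642  0.59527811  0.7544469   0.6821828 ]
-> [ 0.616 -0.122  0.232] n 4 turn [ 0. -0. -0.]
    [-0.14  0.    0.14]
    [-0.14  0.    0.14]
    [-0.14  0.    0.14]
    [-0.14  0.    0.14]
```

Descend, then push the leaf open in two calls.

Request:
step_arm([
  {"dx":-0.14,"dy":0,"dz":0.14,"rx":0,"ry":0,"rz":0,"claw":1},
  {"dx":-0.14,"dy":0,"dz":0.14,"rx":0,"ry":0,"rz":0,"claw":1},
  {"dx":-0.14,"dy":0,"dz":0.14,"rx":0,"ry":0,"rz":0,"claw":1},
  {"dx":-0.14,"dy":0,"dz":0.14,"rx":0,"ry":0,"rz":0,"claw":1},
  {"dx":-0.06,"dy":-0.14,"dz":-0.06,"rx":0,"ry":0,"rz":0,"claw":1},
  {"dx":-0.04,"dy":-0.08,"dz":-0.04,"rx":0,"ry":0,"rz":0,"claw":1},
])

```text
time_s: 22.4
ee_pos: [0.5975, -0.0996, 0.2328]
eef_rot: [3.139, -0.786, 0.149]
force: [1.0, -0.7, -0.5]
grip_width: 0.0006
grip_force: 0.6
```

Request:
step_arm([
  {"dx":-0.04,"dy":-0.09,"dz":-0.04,"rx":0,"ry":0,"rz":0,"claw":1},
  {"dx":-0.03,"dy":-0.09,"dz":-0.03,"rx":0,"ry":0,"rz":0,"claw":1},
])

```text
time_s: 22.6
ee_pos: [0.5858, -0.0839, 0.2346]
eef_rot: [3.137, -0.789, 0.152]
force: [1.7, -0.1, 0.1]
grip_width: 0.0005
grip_force: 0.6
```

```bash
python3 - <<'E'
from h import *
p,R=pose();o=telemetry.get_obs();print(p,heading(R),o['qpos'],o['force'])
b=viewer.camera('top');U,W=cloud(b);s=W[:,:2]-C;print('top',pleaf(W,s@EX,s@EY))
plan(p,R,[push(t) for t in np.arange(1.2,1.61,.1)],.045)
E
```

```text
[ 0.58580198 -0.08385348  0.23460691] (np.float64(0.1449644146311323), np.float64(0.7891253947805685)) [-0.37476516  0.01140569  1.9578022   0.70974757  0.57153328  0.55703999] [ 1.70303547 -0.07397974  0.12648587]
top (np.float32(1.1609042), np.int64(43), array([0.00174208, 0.12830627]), array([-0.20743416,  0.08498245], dtype=float32), array([-0.08653554,  0.13833603], dtype=float32))
-> [ 0.58  -0.078  0.232] n 1 turn [ 0.002 -0.003  0.001]
    [-0.05 -0.07 -0.01]
-> [ 0.576 -0.068  0.232] n 1 turn [0. 0. 0.]
    [-0.02 -0.1  -0.02]
-> [ 0.573 -0.059  0.232] n 1 turn [0. 0. 0.]
    [-0.01 -0.1  -0.01]
-> [ 0.571 -0.049  0.232] n 1 turn [0. 0. 0.]
    [-0.  -0.1 -0. ]
-> [ 0.57  -0.038  0.232] n 1 turn [0. 0. 0.]
    [ 0.  -0.1  0. ]
```

Request:
step_arm([
  {"dx":-0.04,"dy":-0.08,"dz":-0.02,"rx":0,"ry":0,"rz":0,"claw":1},
  {"dx":-0.02,"dy":-0.1,"dz":-0.02,"rx":0,"ry":0,"rz":0,"claw":1},
  {"dx":-0.01,"dy":-0.1,"dz":-0.01,"rx":0,"ry":0,"rz":0,"claw":1},
  {"dx":0,"dy":-0.1,"dz":0,"rx":0,"ry":0,"rz":0,"claw":1},
  {"dx":0,"dy":-0.08,"dz":0,"rx":0,"ry":0,"rz":0,"claw":1},
  {"dx":0,"dy":0,"dz":0,"rx":0,"ry":0,"rz":0,"claw":1},
])

```text
time_s: 23.25
ee_pos: [0.5709, -0.0392, 0.2327]
eef_rot: [3.137, -0.789, 0.153]
force: [-0.0, -1.0, 0.8]
grip_width: 0.0004
grip_force: 0.0
```

Request:
step_arm([
  {"dx":0,"dy":0.15,"dz":0,"rx":0,"ry":0,"rz":0,"claw":1},
  {"dx":0,"dy":0.25,"dz":0,"rx":0,"ry":0,"rz":0,"claw":1},
  {"dx":0,"dy":0.2,"dz":-0.2,"rx":0,"ry":0,"rz":0,"claw":1},
  {"dx":0,"dy":0,"dz":-0.3,"rx":0,"ry":0,"rz":0,"claw":1},
  {"dx":0,"dy":0,"dz":-0.3,"rx":0,"ry":0,"rz":0,"claw":1},
  {"dx":0,"dy":0,"dz":-0.3,"rx":0,"ry":0,"rz":0,"claw":1},
  {"dx":0,"dy":0,"dz":0,"rx":0,"ry":0,"rz":0,"claw":1},
])

```text
time_s: 23.95
ee_pos: [0.5022, -0.1118, 0.3135]
eef_rot: [3.133, -0.792, 0.154]
force: [0.3, 1.0, -0.3]
grip_width: 0.0003
grip_force: 0.0
```

```bash
python3 - <<'E'
from h import *
p,R,c,U,P,W,lx,ly=wcloud();o=telemetry.get_obs();print(p,heading(R),o['force'],o['joint_vel'],o['time_s'])
b=viewer.camera('top');U,V=cloud(b);s=V[:,:2]-C;print('top',pleaf(V,s@EX,s@EY),'active',leaf(b))
# knob on the opened leaf seen from side; bystanders
a=viewer.camera('side')
for n in('sample_jar','beaker','handheld_meter','timer','bolt_knob'):
  for r in viewer.recognise(n,a)[:2]:
    q=r['rect'];print(n,round(r['score'],2),world(a,[(q[0]+q[2])/2,(q[1]+q[3])/2]).round(3))
x=cv2.resize(a['img'][120:310,240:440],(400,380),interpolation=2);y=cv2.resize(b['img'][150:290,230:400],(400,330),interpolation=2)
cv2.imwrite('pics/fin.png',np.hstack([x[:330],y])[:,:,::-1])
E
```

```text
[ 0.50217331 -0.11175904  0.31350272] (np.float64(0.14167667190945102), np.float64(0.7925013355450216)) [-0.50817468  0.11091105  0.52080438] [ 0.02207925  0.0522311   0.01850457  0.00617087 -0.02864839 -0.00428286] 24.0
[[0.45, -0.282], [0.47, -0.288], [0.49, -0.291], [0.51, -0.294], [0.53, -0.298], [0.55, -0.303], [0.57, -0.306], [0.59, -0.31]]
top (np.float32(1.5626061), np.int64(52), array([0.0037573 , 0.13545983]), array([-0.22061363,  0.12880161], dtype=float32), array([-0.08822425,  0.1319381 ], dtype=float32)) active 1.5192686186607194
sample_jar 0.9 [[ 0.515 -0.544  0.069]]
sample_jar 0.56 [[ 0.623 -0.459  0.072]]
beaker 0.46 [[0.737 0.196 0.041]]
beaker 0.34 [[ 0.722 -0.157  0.064]]
handheld_meter 0.74 [[ 0.421 -0.198  0.04 ]]
timer 0.52 [[ 0.734 -0.172  0.321]]
bolt_knob 0.47 [[ 0.513 -0.326  0.19 ]]
bolt_knob 0.21 [[ 0.418 -0.19   0.029]]
```

View pics/fin.png

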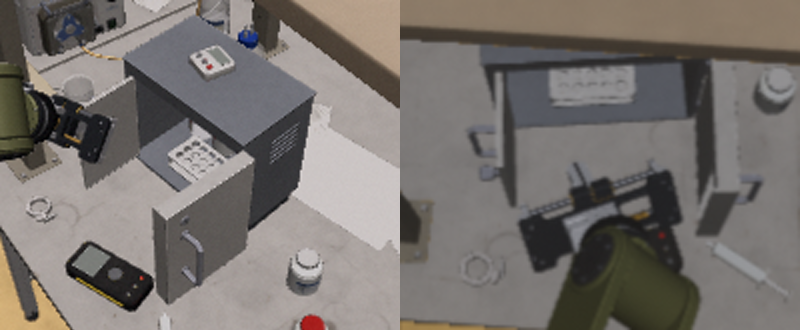

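Both leaves stand about square (roughly 1.52 and 1.56 rad), left at (110, 130) and right at (205, 230). The jars, meter and timer are where they were, and the gripper is free in the air. The bolt was last measured 23 mm down.

```bash
python3 -c "
from station import hand_in
print(hand_in())"
```

```text
the job is handed in; nothing more can be done
None
```

I handed the job in at about 24 s with both leaves open about square (active about 1.52 rad, passive about 1.56 rad) and the bolt last measured about 23 mm down; the jars, meter and timer measured where they started, the beaker wasn't re-measured reliably, and the hand-in gave no verdict.

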